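Fetch the nested screening cans from behind the tall stock

TASK

The two nested aluminium cans at the back of the black stock plate are needed for an order: first clear the capacitor and the finned module that stand in front of them onto the blue bench mat, standing upright. Then part the cans and stand the wide can in the middle of the larger cardboard tray and the slim can in the middle of the smaller one, and only after that put the capacitor and the module back upright, each exactly where it stood at the start. Set everything down gently rather than dropping it, tip nothing over, and leave the two small steel sleeves on the stock plate where they are.

Things in the scene. Friction and masses are not known exactly. Their poses are not given: they have to be found in the camera images.
- capacitor_center (a point): Tall grey plastic cylinder with two small brass terminals on its black top: diameter 52 mm, height 130 mm (the full-width body is 122 mm high, then a 47 mm wide cap of 4 mm and terminals of 4 mm). 0.3 kg. The point is on its axis, 65 mm above its foot. Its z axis points up.
- module_center (a point): Tall square power module of bare aluminium, upright fins on two sides, 50 x 50 mm, 130 mm high, 0.35 kg; any two opposite sides can be gripped as flat. The point is its centre, 65 mm above its foot; x and y axes square to its sides. Its z axis points up. Capacitor and module stand side by side at the front of the stock plate, about 22 mm apart; which is left and which is right varies.
- can_large_center (a point): Wide, short aluminium can, open at the top: outer diameter 62 mm, height 45 mm, wall and bottom 3 mm, 0.12 kg. It stands on the stock plate close behind the capacitor and the module. The point is on its axis, half-way up (22.5 mm above its foot). Its z axis points up.
- can_small_center (a point): Slim, tall aluminium can, open at the top: outer diameter 50 mm, height 85 mm, wall and bottom 3 mm, 0.09 kg. At the start it stands loosely inside the wide can (3 mm play all round, on the wide can's 3 mm bottom) and sticks 43 mm out of it, so it can be gripped by that part and lifted straight out. The point is on its axis, half-way up (42.5 mm above its foot). Its z axis points up.
- tray_large: The larger shallow square cardboard tray, fixed: 94 x 94 mm outside, 86 mm inside, 12 mm high, floor 4 mm thick (floor surface 4 mm above the bench). Origin at its centre on the bench; x and y square to its sides. Place for the wide can.
- tray_small: The smaller shallow square cardboard tray, fixed: 78 x 78 mm outside, 70 mm inside, 12 mm high, floor 4 mm thick. Origin at its centre on the bench; x and y square to its sides. Place for the slim can.
- mat: Blue bench mat fixed flat on the bench, empty: 130 mm (its x) by 220 mm (its y), 4 mm thick. Origin at its centre on the bench. Side area for the capacitor and the module. Mat and stock plate may be either side of the trays.
- bay: Black plastic stock plate, fixed: 170 mm (its x) by 200 mm (its y), 6 mm thick (things on it stand 6 mm above the bench), with a thin edge lip 6 mm higher at both sides and the back, none at the front. Origin at its centre on the bench; x points to its back. Capacitor and module stand about 32 mm in front of its centre, 37 mm left and right; the cans about 32 mm behind its centre; the sleeves in its two rear corners.
- core_a_center (a point): Small bare steel sleeve, 24 mm outside diameter, 12 mm bore, 28 mm high, standing loose in the left (bay +y) rear corner of the stock plate; leave it. The point is its centre, 14 mm above its foot.
- core_b_center (a point): The same kind of sleeve in the right (bay -y) rear corner; leave it. The point is its centre.

How it is judged:
By the outcome, as a careful person would: the job done as asked, in the order asked, and still so for the second after the job is handed in, with the robot touching nothing.
It also fails if it takes over 128 s, if anything falls off the work surface, if the arm or the gripper's body presses on something with over 40 N, if the wrist force passes 120 N, or if a joint passes its speed limit or range.

ROBOT

A 6-joint arm with a two-finger parallel gripper is mounted at the origin on the work surface. World frame = base frame: x ahead of the robot, y to its left, z up, the work surface at z = 0. Lengths are in m, angles in rad, forces in N, time in s.
With the tool pointing down it reaches from about 0.25 to 0.775 m from the base axis. Payload 4 kg.
Tool frame: the origin (TCP) lies where the fingers leave the gripper's body, on its centre line; the fingertips stand 97 mm ahead of it and the grasp point (between the pads) lies 78 mm ahead of it; z points along the fingers, x is the direction in which the jaws open and shut, and the axes are right-handed (so a half turn about z gives the same grasp; the last joint's range is limited). The gripper opens to 94 mm and grips with 3 to 60 N. Pads are 16 mm wide; open, the fingers measure 119 mm over their backs; the gripper's body (75 mm by 177 mm) begins 78 mm behind the grasp point.
Start: joints at [1.052, 0.087, 1.371, -0, 1.684, -0.103], TCP at [0.222, 0.503, 0.303] pointing down, gripper open.
Joint ranges: [-3.1, 3.1], [-0.76, 2.03], [0.27, 2.55], [-1.08, 4.22], [0.17, 2.65], [-2.57, 2.57]. Speed limits (rad/s): [2.79, 2.79, 3.14, 3.14, 3.14, 3.14].

INTERFACE

Orientations are given as [roll, pitch, yaw] about the fixed x, y, z axes, in that order (R = Rz(yaw) Ry(pitch) Rx(roll)).
In Python, from bench import * gives the robot as it stands.
- The arm moves only by the tool jog_arm, never from a script. Its argument "moves" is a list of rows, each a list of 7 numbers: the turn, a rotation vector about the world's x, y, z in rad, then the shift along the world's x, y, z in mm, then the finger opening in mm, from 0 to 94. In form: [[rx, ry, rz, tx, ty, tz, fingers], ...]. A call has 1 to 12 rows; each row shifts and turns the commanded pose from where the row before left it; what a row does not reach is not made up. A row lasts 1/8 s, in which the tool goes at most 62.5 mm and 10.7 degrees, less where a joint would pass 70% of its speed; a pose out of reach is approached as far as the arm can. A call is refused whole if a number of a shift passes 62.5 or a number of a turn 0.188, either way. A call with a gripper value outside its range is refused whole. The fingers move at their own pace and stop on an object; the grip force is fixed at half the most. Time passes only in rows, so rows that do not move let the fingers close. It gives the time, the measured TCP pose, the force and the opening at its end, in the units of the state.
- get_obs(): the state, without advancing time (a new reading comes with each control period).
- snapshot(name): name is "scene" or "top" or "wrist"; returns the picture (384x512x3 uint8, red, green, blue); there is no depth.
- get_calibration(name): a dict with "camera_matrix" (3x3 intrinsics, pixels), "R" (3x3) and "t" (3): a world point X has camera coordinates R X + t. Camera axes: x right, y down, z forward; pixel columns grow to the right and rows downward; lengths in m; the calibration is good to about 2 mm. A picture is of the moment at which its call begins: read the wrist's pose just before it. get_calibration takes no time and is no camera call; for the wrist camera it gives the pose at the moment of the call.
- close_job(): hands the job in, once; it reports no verdict.
Trained networks look in the newest picture that a camera, given by its name, has taken for a name from the list of things; names that differ only in an ending like _2 or _b are one class to them, and where a whole thing is asked for, a point or a joint stands for the part that bears it (a point fixed in the world has none). Each returns a list of dicts, best first, with "conf" (0 to 1); they miss things now and then, are a little off and sometimes report something else, mostly with a low value. They report only what shows in the picture. A call takes as long as a camera call.
- look_for(label, camera): "bbox" ([left, top, right, bottom] in pixels, round what is visible of it).
The state is a dict: "time": time; "joint_positions": joint angles; "qvel": joint speeds; "joint_torque": joint torques, N m; "tool_pos": TCP position; "ee_rot": TCP orientation; "wrist_force": force on the tool from outside, world axes, zero at the start; "wrist_torque": the same for the moment, N m; "width": finger opening in m.
Only numpy, scipy, OpenCV 4.12 (cv2) and the standard library are available. Lean on these libraries where they do the work, as an engineer would, in place of code of your own. Each camera call takes 0.05 s, during which the arm holds its last target.

## Working session

There is one attempt and no reset: what is moved stays moved. The work goes in short steps, Python scripts to look and compute and a tool call to move; the robot and the scene stay as the last step left them, time stands still between calls to the robot, and variables do not carry over. Pictures are saved under pics/ and viewed, and the job is handed in when it is done.

Besides the shell and the picture viewer there is one more tool, called as name(argument=value, ...), one argument or row to a line, values as JSON. jog_arm: Moves the arm, as the interface text tells. Its arguments: {"type":"object","properties":{"moves":{"type":"array","items":{"type":"array","items":{"type":"number"}}}},"required":["moves"]}

```bash
ls; mkdir -p pics
python3 - <<'E'
from bench import *
import cv2
for n in ("scene","top","wrist"):
    im=snapshot(n); cv2.imwrite(f"pics/{n}0.png",im[:,:,::-1])
    c=get_calibration(n); print(n,c)
o=get_obs(); print(o)
E
```

```text
pics
scene {'camera_matrix': array([[371.93215075,   0.        , 259.96257591],
       [  0.        , 371.93215075, 192.12310066],
       [  0.        ,   0.        ,   1.        ]]), 'R': array([[-0.05722829,  0.99826316,  0.0139855 ],
       [ 0.83090187,  0.05539045, -0.5536551 ],
       [-0.55346816, -0.02006416, -0.83262863]]), 't': array([ 0.04221067, -0.42126702,  1.19447542])}
top {'camera_matrix': array([[427.47601856,   0.        , 253.40061163],
       [  0.        , 427.47601856, 190.29295532],
       [  0.        ,   0.        ,   1.        ]]), 'R': array([[ 0.00379044, -0.99963372, -0.02679651],
       [-0.99556212, -0.00125257, -0.09409836],
       [ 0.09403033,  0.02703426, -0.99520221]]), 't': array([0.01662593, 0.58173151, 1.03296363])}
wrist {'camera_matrix': array([[276.09027203,   0.        , 260.74255708],
       [  0.        , 276.09027203, 194.85013331],
       [  0.        ,   0.        ,   1.        ]]), 'R': array([[ 0.40483328,  0.91438815, -0.00207963],
       [ 0.87989753, -0.38894222,  0.27295473],
       [ 0.24877771, -0.11233101, -0.96202463]]), 't': array([-0.54857664, -0.02751453,  0.39302924])}
{'time': 0.15, 'joint_positions': array([ 1.05189288e+00,  8.77744089e-02,  1.37186265e+00,  3.84085406e-05,
        1.68359524e+00, -1.03090871e-01]), 'qvel': array([-0.00103375, -0.00119336, -0.00524227, -0.00045495,  0.00165736,
        0.00098255]), 'joint_torque': array([ 1.20018856e-03, -3.40641081e+01, -3.02793753e+01,  7.18206377e-02,
        3.05102463e-02, -1.11835905e-04]), 'tool_pos': array([0.22203096, 0.50292207, 0.30180139]), 'ee_rot': array([-3.14138595e+00,  1.62700889e-03,  1.15498821e+00]), 'wrist_force': array([0.15275995, 0.10972855, 0.76751137]), 'wrist_torque': array([-0.0141326 ,  0.05794052, -0.04228799]), 'width': 0.09423205153584326}
```

View pics/scene0.png

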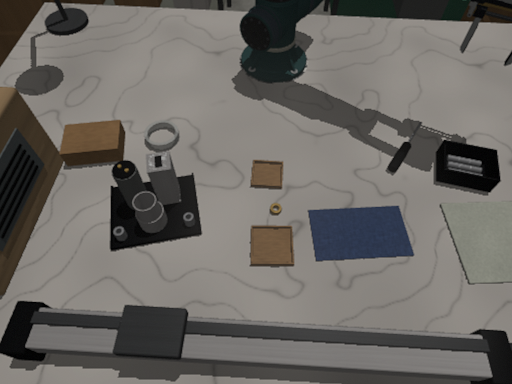

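View pics/top0.png

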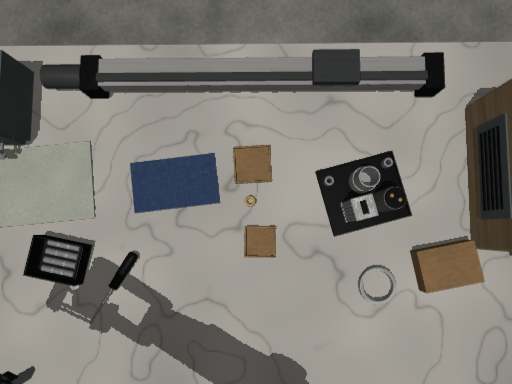

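View pics/wrist0.png

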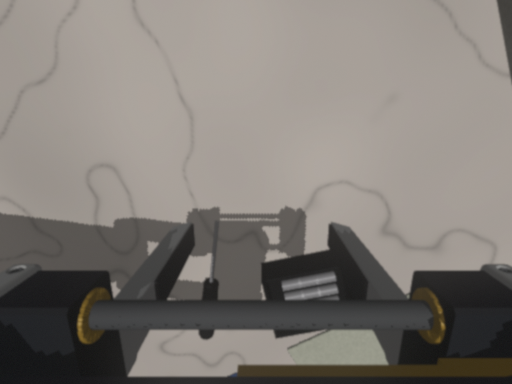

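Run:
```python
from bench import *
for l in ["capacitor_center","module_center","can_large_center","can_small_center","tray_large","tray_small","mat","bay","core_a_center"]:
    for cam in ("top","scene"):
        print(l,cam,[(round(d['conf'],2),[round(float(v),1) for v in d['bbox']]) for d in look_for(l,cam)[:3]])
```

```text
capacitor_center top [(0.9, [372.3, 185.2, 406.9, 210.8])]
capacitor_center scene [(0.65, [111.6, 159.6, 141.9, 211.7])]
module_center top [(0.61, [340.8, 196.1, 379.7, 219.9])]
module_center scene [(0.69, [145.8, 152.8, 180.5, 207.1])]
can_large_center top [(0.51, [347.1, 174.6, 372.4, 192.4])]
can_large_center scene [(0.92, [137.8, 206.0, 167.5, 231.2]), (0.24, [112.0, 174.4, 204.3, 250.6])]
can_small_center top [(0.64, [235.7, 145.0, 273.9, 185.5]), (0.57, [350.8, 165.9, 383.1, 189.3]), (0.32, [382.1, 162.0, 393.4, 169.4])]
can_small_center scene [(0.74, [132.7, 193.0, 159.3, 222.0]), (0.31, [112.5, 175.7, 204.1, 252.6])]
tray_large top [(0.98, [234.7, 142.9, 272.8, 186.2])]
tray_large scene [(0.89, [249.2, 225.4, 291.5, 268.1])]
tray_small top [(0.76, [243.2, 226.3, 276.0, 262.9]), (0.48, [382.8, 163.4, 392.9, 167.7])]
tray_small scene [(0.88, [252.2, 161.0, 281.3, 188.6])]
mat top [(0.7, [128.8, 154.6, 220.9, 214.8])]
mat scene [(0.68, [307.4, 206.4, 413.6, 261.9])]
bay top [(0.84, [317.3, 149.5, 411.7, 236.4])]
bay scene [(0.64, [113.6, 174.7, 201.0, 249.5])]
core_a_center top [(0.49, [245.7, 224.5, 274.5, 258.9])]
core_a_center scene [(0.72, [183.3, 212.6, 192.7, 224.3])]
```

Run:
```python
import cv2
a=cv2.imread("pics/top0.png")
cv2.imwrite("pics/topz1.png",cv2.convertScaleAbs(cv2.resize(a[140:245,305:420],None,fx=5.5,fy=5.5,interpolation=cv2.INTER_CUBIC),alpha=2))
cv2.imwrite("pics/topz2.png",cv2.convertScaleAbs(cv2.resize(a[135:270,120:285],None,fx=4.4,fy=4.4,interpolation=cv2.INTER_CUBIC),alpha=1.5))
a=cv2.imread("pics/scene0.png")
cv2.imwrite("pics/scz1.png",cv2.convertScaleAbs(cv2.resize(a[145:255,100:210],None,fx=5.4,fy=5.4,interpolation=cv2.INTER_CUBIC),alpha=2))
```

```text
(no output)
```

View pics/topz1.png

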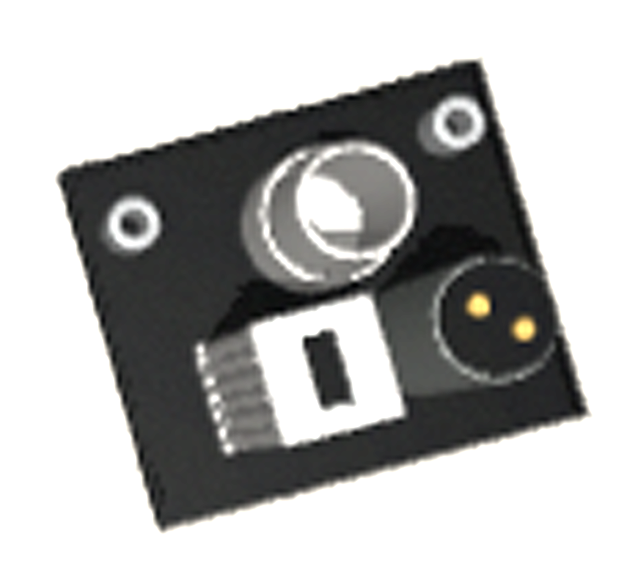

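View pics/topz2.png

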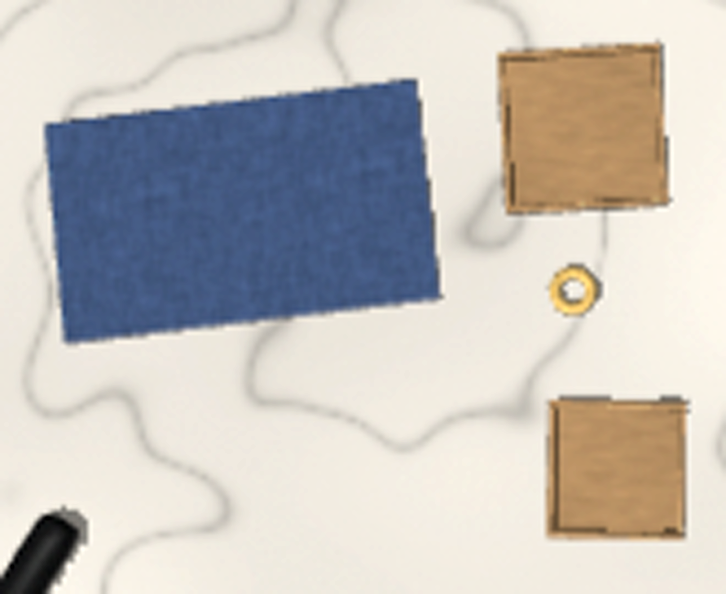

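View pics/scz1.png

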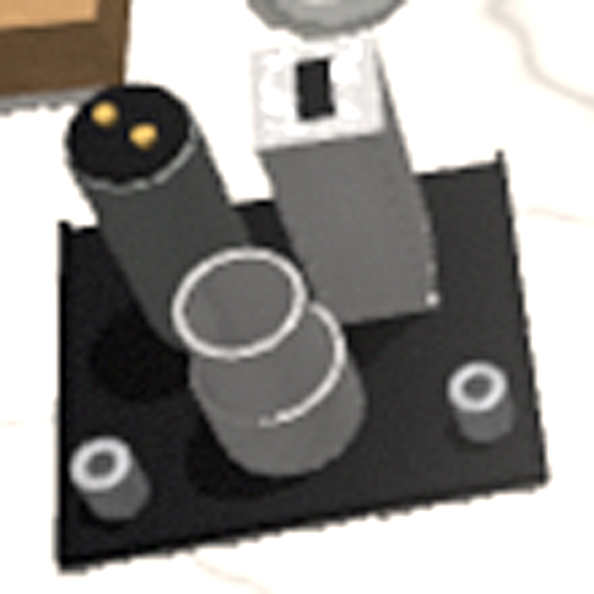

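```bash
cat > h.py <<'E'
import numpy as np, cv2
from bench import *
def proj(c,X):
    X=np.atleast_2d(X); p=X@np.asarray(c['R']).T+c['t']; q=p@np.asarray(c['camera_matrix']).T
    return q[:,:2]/q[:,2:]
def ray(c,uv,z):
    uv=np.atleast_2d(uv).astype(float); K=np.asarray(c['camera_matrix']);R=np.asarray(c['R']);t=np.asarray(c['t'])
    d=np.c_[uv,np.ones(len(uv))]@np.linalg.inv(K).T@R; C=-R.T@t
    return C+d*((z-C[2])/d[:,2])[:,None]
def unz(U,ox,oy,s): return (np.atleast_2d(U)+0.5)/s-0.5+np.array([ox,oy])
def circ(x,y,z,r,n=48):
    a=np.linspace(0,2*np.pi,n); return np.c_[x+r*np.cos(a),y+r*np.sin(a),0*a+z]
def rect(x,y,yaw,z,a,b):
    p=np.array([[1,1],[1,-1],[-1,-1],[-1,1],[1,1]])*[a/2,b/2]; c,s=np.cos(yaw),np.sin(yaw)
    return np.c_[p@np.array([[c,s],[-s,c]])+[x,y],[z]*5]
E
python3 - <<'E'
from h import *
T=get_calibration("top");S=get_calibration("scene")
f=lambda P,z:ray(T,unz(P,305,140,5.5),z)
g=lambda P,z:ray(S,unz(P,100,145,5.4),z)
np.set_printoptions(precision=4,suppress=True)
def q(n,P):
    P=P[:,:2];e=np.roll(P,-1,0)-P
    print(n,"c",P.mean(0),"sides",np.linalg.norm(e,axis=1),"ang",np.degrees(np.arctan2(e[:,1],e[:,0])))
q("bay top",f([[62,178],[480,62],[590,412],[163,528]],.009))
q("bay sc",g([[62,222],[500,155],[547,482],[62,568]],.009))
q("mod top",f([[250,328],[371,296],[408,415],[287,447]],.136))
q("mod sc",g([[250,60],[375,40],[385,132],[258,150]],.136))
print("cap",f([499,320],.129),g([132,137],.129))
print("can s",f([356,201],.094),g([240,303],.094))
print("can L",f([321,215],.051))
print("sleeves",f([[134,223],[459,121]],.034),g([[478,387],[103,465]],.034))
h=lambda P,z:ray(T,unz(P,120,135,4.4),z)
q("mat",h([[45,124],[416,80],[441,297],[66,343]],.004))
q("trL",h([[499,53],[661,43],[668,203],[508,213]],.012))
q("trS",h([[548,399],[686,401],[684,537],[548,535]],.012))
E
```

```text
bay top c [ 0.577  -0.2571] sides [0.1991 0.1666 0.2    0.1656] ang [ -74.3472 -164.303   105.3501   15.3868]
bay sc c [ 0.5775 -0.2576] sides [0.1975 0.1731 0.1967 0.174 ] ang [ 104.8533   15.4906  -74.8949 -164.2761]
mod top c [ 0.5346 -0.2296] sides [0.0502 0.0496 0.05   0.0496] ang [ -75.0387 -164.0638  104.9669   16.2344]
mod sc c [ 0.5364 -0.2294] sides [0.0493 0.0472 0.0485 0.0457] ang [ 105.99     15.6336  -75.7861 -163.3107]
cap [[ 0.5558 -0.2998  0.129 ]] [[ 0.5566 -0.2996  0.129 ]]
can s [[ 0.6087 -0.2521  0.094 ]] [[ 0.6083 -0.2537  0.094 ]]
can L [[ 0.608  -0.2472  0.051 ]]
sleeves [[ 0.6064 -0.1679  0.034 ]
 [ 0.6525 -0.3133  0.034 ]] [[ 0.6061 -0.1694  0.034 ]
 [ 0.6519 -0.3143  0.034 ]]
mat c [0.6038 0.2203] sides [0.2187 0.1277 0.2187 0.129 ] ang [ -83.2236 -172.7897   97.1116    7.2314]
trL c [0.651  0.0215] sides [0.0938 0.0931 0.0919 0.0933] ang [ -86.5089 -177.5232   93.6398    3.6524]
trS c [0.4566 0.0023] sides [0.0783 0.0764 0.0767 0.0765] ang [-90.6289 179.094   89.4742   0.334 ]
```

The stock plate is at about (0.577, -0.257), yaw 15.4°. The module is on its left at (0.535, -0.229), the capacitor on its right at (0.556, -0.300), and the cans at (0.608, -0.252). The top and scene cameras agree to about 2 mm, and the measured sizes match those given. Next I fly over the plate for a wrist look.

jog_arm(
  moves=[
    [0, 0, -0.04, 10, -25, 0, 94],
    [0, 0, -0.075, 24, -55, 0, 94],
    [0, 0, -0.075, 24, -55, 0, 94],
    [0, 0, -0.075, 24, -55, 0, 94],
    [0, 0, -0.075, 24, -55, 0, 94],
    [0, 0, -0.075, 24, -55, 0, 94],
    [0, 0, -0.075, 24, -55, 0, 94],
    [0, 0, -0.075, 24, -55, 0, 94],
    [0, 0, -0.075, 24, -55, 0, 94],
    [0, 0, -0.075, 24, -55, 0, 94],
    [0, 0, -0.075, 24, -55, 0, 94],
    [0, 0, -0.075, 24, -55, 0, 94],
  ],
)

```text
time: 2.55
tool_pos: [0.4967, -0.1289, 0.3029]
ee_rot: [3.141, -0.001, 0.287]
wrist_force: [1.1, 0.5, 0.3]
width: 0.094
```

jog_arm(
  moves=[
    [0, 0, -0.03, 10, -30, 0, 94],
    [0, 0, -0.03, 10, -30, 0, 94],
    [0, 0, -0.0022, 9, -25, 0, 94],
    [0, 0, 0, 0, -10, 0, 94],
    [0, 0, 0, 0, 0, 0, 94],
    [0, 0, 0, 0, 0, 0, 94],
  ],
)

```text
time: 3.3
tool_pos: [0.525, -0.221, 0.303]
ee_rot: [-3.141, -0.0, 0.229]
wrist_force: [-0.2, 0.2, -0.1]
width: 0.0937
```

Run:
```python
from h import *
np.set_printoptions(precision=4,suppress=True)
o=get_obs(); print(o['time'],o['tool_pos'],o['ee_rot'],o['joint_positions'],o['width'])
W=get_calibration("wrist");im=snapshot("wrist");np.savez("w1.npz",**W)
cv2.imwrite("pics/wrist1.png",im[:,:,::-1])
b=cv2.convertScaleAbs(im[:,:,::-1],alpha=1.6)
def dr(P,col): cv2.polylines(b,[np.round(proj(W,P)).astype(int)],False,col,1)
y=np.radians(15.3)
dr(rect(.535,-.2295,y,.136,.05,.05),(0,255,0))
dr(rect(.535,-.2295,y,.006,.05,.05),(0,200,0))
dr(circ(.556,-.2998,.128,.026),(0,0,255));dr(circ(.556,-.2998,.006,.026),(0,0,255))
dr(circ(.6085,-.2525,.094,.025),(255,255,0));dr(circ(.608,-.2472,.051,.031),(255,0,255))
dr(rect(.577,-.2573,y,.006,.17,.2),(255,0,0))
cv2.imwrite("pics/wrist1o.png",cv2.resize(b,None,fx=1.5,fy=1.5))
```

```text
3.3 [ 0.525 -0.221  0.303] [-3.1413 -0.0004  0.2286] [-0.4982  0.1308  1.3224  0.0004  1.6883 -0.7268] 0.09374006647728478
```

View pics/wrist1o.png

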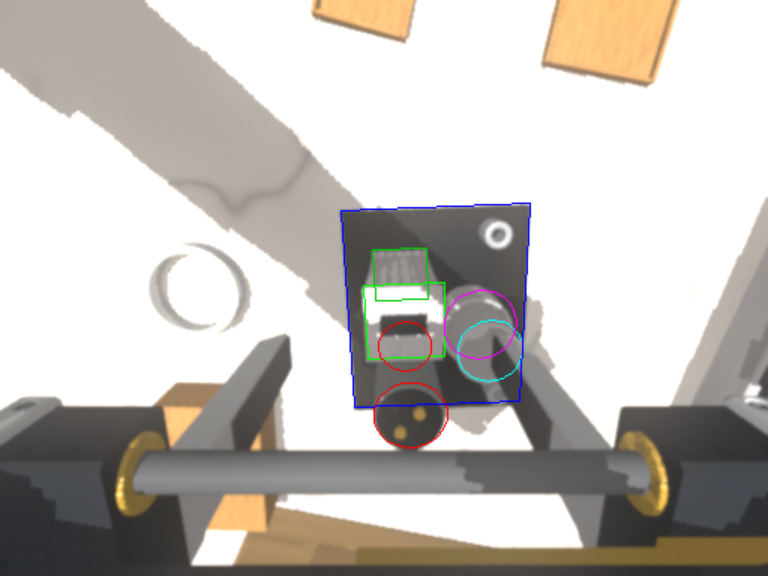

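Run:
```python
from h import *
im=cv2.imread("pics/wrist1.png")
cv2.imwrite("pics/wz1.png",cv2.convertScaleAbs(cv2.resize(im[130:305,215:370],None,fx=3.4*1.0,fy=3.4,interpolation=cv2.INTER_CUBIC),alpha=1.3))
```

```text
(no output)
```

View pics/wz1.png

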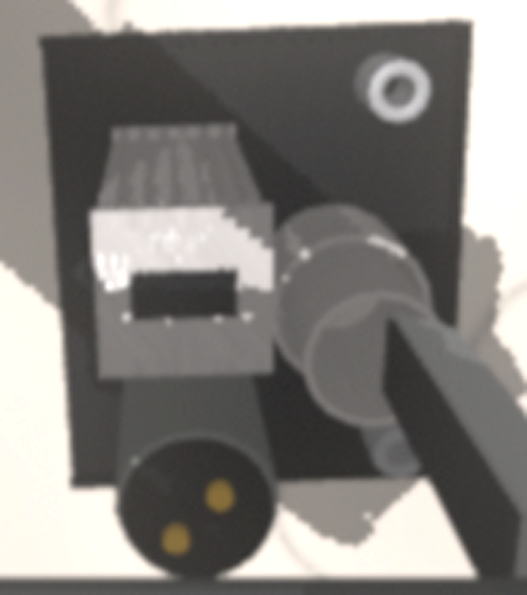

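Run:
```python
from h import *
np.set_printoptions(precision=4,suppress=True)
W=dict(np.load("w1.npz"))
f=lambda P,z:ray(W,unz(P,215,130,3.4),z)
P=f([[90,209],[273,204],[274,374],[99,379]],.136)[:,:2];e=np.roll(P,-1,0)-P
print("mod",P.mean(0),np.linalg.norm(e,axis=1),np.degrees(np.arctan2(e[:,1],e[:,0])))
print("cap", f([[197,506]],.130), f([[118,506],[276,506]],.128))
print("sl",f([[399,91]],.034),"can s",f([[374,360]],.094), "can L",f([[353,313]],.051))
P=f([[40,38],[471,22],[73,487]],.009);print(P, (P[1]+P[2])/2)
```

```text
mod [ 0.5345 -0.2315] [0.0504 0.051  0.0508 0.0511] [  14.6674  -74.6926 -165.1632  104.8575]
cap [[ 0.5554 -0.3007  0.13  ]] [[ 0.5318 -0.3075  0.128 ]
 [ 0.5798 -0.2963  0.128 ]]
sl [[ 0.6056 -0.1708  0.034 ]] can s [[ 0.6072 -0.255   0.094 ]] can L [[ 0.6087 -0.2545  0.051 ]]
[[ 0.4683 -0.1847  0.009 ]
 [ 0.6323 -0.1404  0.009 ]
 [ 0.5215 -0.3783  0.009 ]] [ 0.5769 -0.2593  0.009 ]
```

jog_arm(
  moves=[
    [0, 0, 0.018, 5, -4, 0, 84],
    [0, 0, 0.02, 5, -5, 0, 84],
    [0, 0, 0, 0, 0, -20, 84],
    [0, 0, 0, 0, 0, -30, 84],
    [0, 0, 0, 0, 0, -30, 84],
    [0, 0, 0, 0, 0, -25, 84],
    [0, 0, 0, 0, 0, -12, 84],
    [0, 0, 0, 0, 0, -6, 84],
    [0, 0, 0, 0, 0, 0, 84],
    [0, 0, 0, 0, 0, 0, 84],
  ],
)

```text
time: 4.6
tool_pos: [0.5357, -0.2312, 0.181]
ee_rot: [3.14, -0.002, 0.266]
wrist_force: [-0.2, 0.8, 0.3]
width: 0.0837
```

Run:
```python
from h import *
np.set_printoptions(precision=4,suppress=True)
o=get_obs(); print(o['tool_pos'],o['ee_rot'],o['width'])
im=snapshot("wrist");cv2.imwrite("pics/wrist2.png",im[:,:,::-1])
im=snapshot("scene");cv2.imwrite("pics/scz2.png",cv2.resize(im[120:270,80:280,::-1],None,fx=3.5,fy=3.5,interpolation=cv2.INTER_CUBIC))
```

```text
[ 0.5357 -0.2312  0.181 ] [ 3.14   -0.0017  0.2658] 0.08374794166522412
```

View pics/wrist2.png

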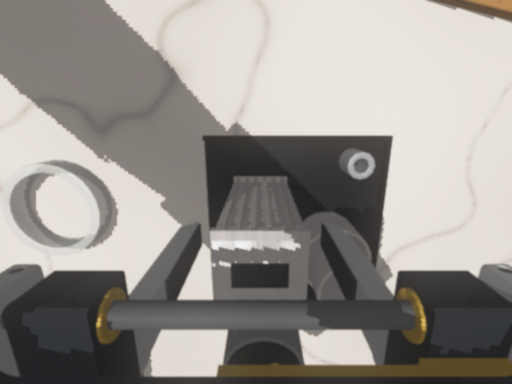

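View pics/scz2.png

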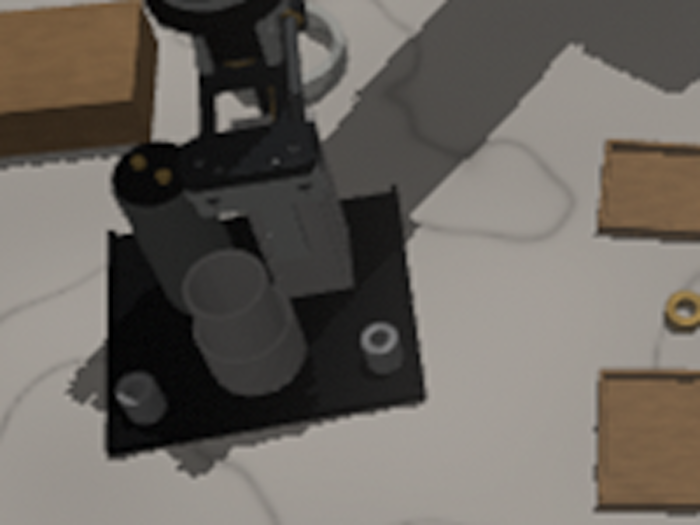

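jog_arm(
  moves=[
    [0, 0, 0, 0, 0, 0, 60],
    [0, 0, 0, 0, 0, 0, 54],
    [0, 0, 0, 0, 0, 0, 40],
    [0, 0, 0, 0, 0, 0, 40],
    [0, 0, 0, 0, 0, 0, 40],
    [0, 0, 0, 0, 0, 0, 40],
  ],
)

```text
time: 5.45
tool_pos: [0.5351, -0.2309, 0.1797]
ee_rot: [-3.142, -0.0, 0.266]
wrist_force: [-0.3, -0.8, -0.7]
width: 0.0502
```

Run:
```python
from h import *
np.set_printoptions(precision=4,suppress=True)
o=get_obs(); print(o['time'],o['tool_pos'],o['ee_rot'],o['width'],o['wrist_force'])
im=snapshot("wrist");cv2.imwrite("pics/wrist3.png",im[:,:,::-1])
a=cv2.imread("pics/wrist2.png")
b=np.hstack([x[170:300,190:330] for x in (a,im[:,:,::-1])])
cv2.imwrite("pics/w23.png",cv2.resize(b,None,fx=2.8,fy=2.8))
```

```text
5.45 [ 0.5351 -0.2309  0.1797] [-3.1416 -0.      0.2658] 0.05017024193508604 [-0.2581 -0.7791 -0.6899]
```

View pics/w23.png

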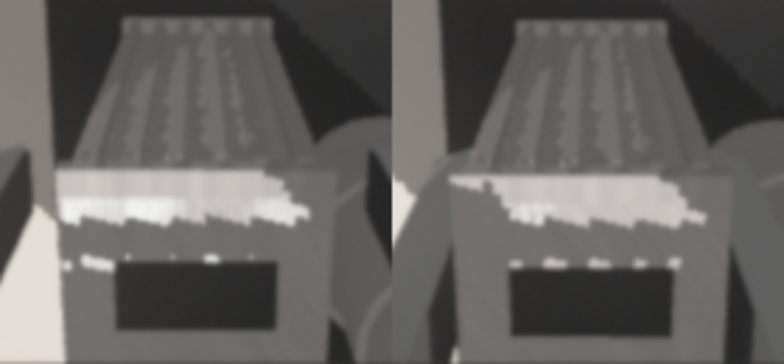

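jog_arm(
  moves=[
    [0, 0, 0, 0, 0, 4, 40],
    [0, 0, 0, 0, 0, 12, 40],
    [0, 0, 0, 0, 0, 28, 40],
    [0, 0, 0, 0, 0, 28, 40],
    [0, 0, 0, 0, 0, 18, 40],
    [0, 0, 0, 2, 20, 0, 40],
    [0, 0, 0, 4, 35, 0, 40],
    [0, 0, 0, 6, 45, 0, 40],
    [0, 0, 0, 6, 50, 0, 40],
    [0, 0, 0, 6, 50, 0, 40],
    [0, 0, 0, 6, 50, 0, 40],
    [0, 0, 0, 6, 50, 0, 40],
  ],
)

```text
time: 7.0
tool_pos: [0.5701, 0.0721, 0.268]
ee_rot: [-3.14, 0.003, 0.267]
wrist_force: [0.4, 0.3, -2.9]
width: 0.0497
```

jog_arm(
  moves=[
    [0, 0, 0, 6, 50, 0, 40],
    [0, 0, 0, 6, 50, 0, 40],
    [0, 0, 0, 6, 45, 0, 40],
    [0, 0, 0, 5, 35, 0, 40],
    [0, 0, 0, 4, 18, 0, 40],
    [0, 0, 0, 0, 5, 0, 40],
    [0, 0, 0, 0, 0, -20, 40],
    [0, 0, 0, 0, 0, -30, 40],
    [0, 0, 0, 0, 0, -20, 40],
    [0, 0, 0, 0, 0, -8, 40],
    [0, 0, 0, 0, 0, 0, 40],
    [0, 0, 0, 0, 0, 0, 40],
  ],
)

```text
time: 8.5
tool_pos: [0.5988, 0.2722, 0.1933]
ee_rot: [-3.141, -0.003, 0.266]
wrist_force: [0.5, -0.9, -1.7]
width: 0.0497
```

Run:
```python
from h import *
np.set_printoptions(precision=4,suppress=True)
o=get_obs(); print(o['time'],o['tool_pos'],o['ee_rot'],o['width'],o['wrist_force'])
im=snapshot("scene");cv2.imwrite("pics/sc4.png",cv2.resize(im[110:290,90:450,::-1],None,fx=2.2,fy=2.2,interpolation=cv2.INTER_CUBIC))
im=snapshot("wrist");cv2.imwrite("pics/w4.png",im[:,:,::-1])
```

```text
8.5 [0.5988 0.2722 0.1933] [-3.1414 -0.0027  0.2657] 0.04973501735663805 [ 0.5354 -0.8788 -1.7289]
```

View pics/sc4.png

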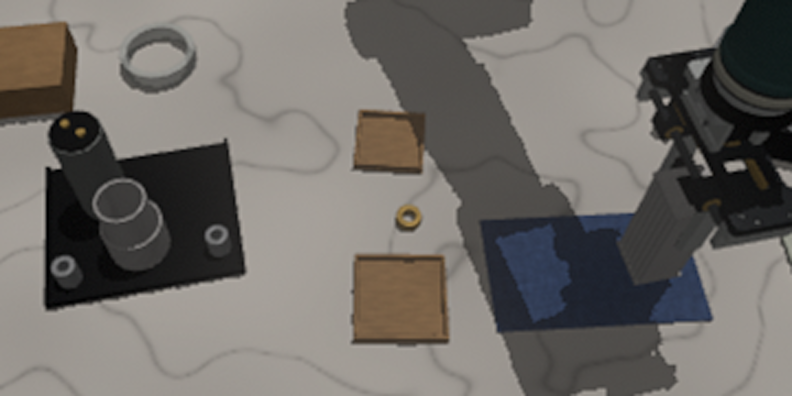

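View pics/w4.png

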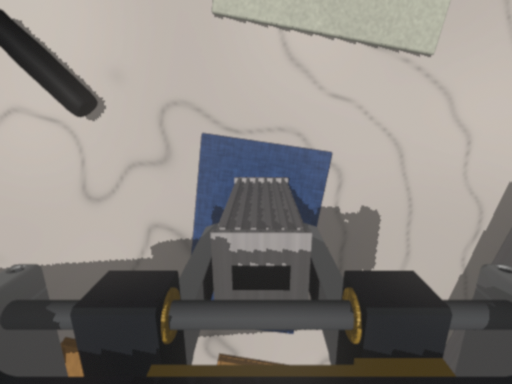

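jog_arm(
  moves=[
    [0, 0, 0, 0, 0, -7, 40],
    [0, 0, 0, 0, 0, -3, 40],
    [0, 0, 0, 0, 0, -1, 40],
    [0, 0, 0, 0, 0, -1, 40],
    [0, 0, 0, 0, 0, -1, 40],
    [0, 0, 0, 0, 0, 0, 40],
  ],
)

```text
time: 9.35
tool_pos: [0.5982, 0.2721, 0.1787]
ee_rot: [3.142, -0.0, 0.266]
wrist_force: [0.8, 0.1, -3.3]
width: 0.0498
```

jog_arm(
  moves=[
    [0, 0, 0, 0, 0, -1, 40],
    [0, 0, 0, 0, 0, 0, 40],
  ],
)

```text
time: 9.6
tool_pos: [0.5982, 0.2721, 0.1777]
ee_rot: [3.142, -0.0, 0.266]
wrist_force: [-0.7, -0.1, -2.9]
width: 0.0496
```

jog_arm(
  moves=[
    [0, 0, 0, 0, 0, -0.6, 40],
    [0, 0, 0, 0, 0, 0, 40],
  ],
)

```text
time: 9.85
tool_pos: [0.5982, 0.2721, 0.1777]
ee_rot: [-3.142, -0.001, 0.266]
wrist_force: [-0.3, -0.1, 0.7]
width: 0.05
```

jog_arm(
  moves=[
    [0, 0, 0, 0, 0, -0.6, 40],
    [0, 0, 0, 0, 0, 0, 40],
  ],
)

```text
time: 10.1
tool_pos: [0.5982, 0.2721, 0.1777]
ee_rot: [3.142, -0.001, 0.266]
wrist_force: [-2.7, -1.4, 5.8]
width: 0.0501
```

jog_arm(
  moves=[
    [0, 0, 0, 0, 0, 0.6, 40],
    [0, 0, 0, 0, 0, 0, 54],
    [0, 0, 0, 0, 0, 0, 60],
    [0, 0, 0, 0, 0, 0, 72],
    [0, 0, 0, 0, 0, 0, 84],
    [0, 0, 0, 0, 0, 0, 84],
    [0, 0, 0, 0, 0, 12, 84],
    [0, 0, 0, 0, 0, 30, 84],
    [0, 0, 0, 0, 0, 40, 84],
    [0, 0, 0, 0, 0, 30, 84],
    [0, 0, 0, 0, 0, 10.4, 84],
  ],
)

```text
time: 11.48
tool_pos: [0.5987, 0.2724, 0.3035]
ee_rot: [-3.141, -0.006, 0.266]
wrist_force: [-0.1, -0.2, 0.6]
width: 0.0841
```

Run:
```python
from h import *
np.set_printoptions(precision=4,suppress=True)
o=get_obs(); print(o['time'],o['tool_pos'],o['ee_rot'],o['width'],o['wrist_force'])
im=snapshot("scene");cv2.imwrite("pics/sc5.png",cv2.resize(im[110:290,90:450,::-1],None,fx=2.2,fy=2.2,interpolation=cv2.INTER_CUBIC))
im=snapshot("wrist");cv2.imwrite("pics/w5.png",im[:,:,::-1])
```

```text
11.475 [0.5987 0.2724 0.3035] [-3.1411 -0.0061  0.2659] 0.08414227617374433 [-0.0982 -0.1693  0.6222]
```

View pics/sc5.png

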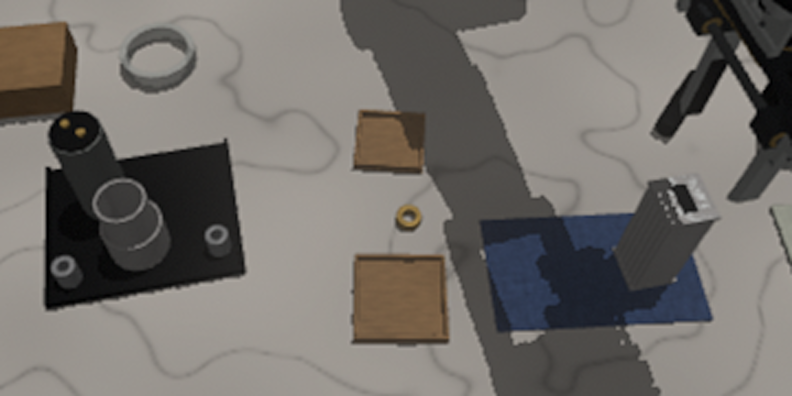

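jog_arm(
  moves=[
    [0, 0, 0, -2, -25, 0, 84],
    [0, 0, 0, -3, -45, 0, 84],
    [0, 0, 0, -4, -55, 0, 84],
    [0, 0, 0, -4, -55, 0, 84],
    [0, 0, 0, -4, -55, 0, 84],
    [0, 0, 0, -4, -55, 0, 84],
    [0, 0, 0, -4, -55, 0, 84],
    [0, 0, 0, -4, -55, 0, 84],
    [0, 0, 0, -4, -55, 0, 84],
    [0, 0, 0, -4, -50, 0, 84],
    [0, 0, 0, -3, -40, 0, 84],
    [0, 0, 0, -2, -20, 0, 84],
  ],
)

```text
time: 13.08
tool_pos: [0.5542, -0.2955, 0.2972]
ee_rot: [-3.139, 0.003, 0.262]
wrist_force: [-0.1, 0.5, -0.1]
width: 0.0839
```

jog_arm(
  moves=[
    [0, 0, 0, 0, -7, 0, 84],
    [0, 0, 0, 0, 0, -20, 84],
    [0, 0, 0, 0, 0, -20, 84],
    [0, 0, 0, 0, 0, 0, 84],
    [0, 0, 0, 0, 0, 0, 84],
    [0, 0, 0, 0, 0, 0, 84],
  ],
)

```text
time: 13.82
tool_pos: [0.5566, -0.2996, 0.261]
ee_rot: [3.14, -0.002, 0.267]
wrist_force: [0.2, -0.4, -0.3]
width: 0.084
```

Run:
```python
from h import *
np.set_printoptions(precision=4,suppress=True)
o=get_obs(); print(o['time'],o['tool_pos'],o['ee_rot'],o['width'],o['wrist_force'])
W=get_calibration("wrist");im=snapshot("wrist");np.savez("w6.npz",**W)
cv2.imwrite("pics/w6.png",im[:,:,::-1])
cv2.imwrite("pics/w6b.png",cv2.convertScaleAbs(cv2.resize(im[150:300,160:360,::-1],None,fx=4,fy=4,interpolation=cv2.INTER_CUBIC),alpha=1.6))
```

```text
13.825 [ 0.5566 -0.2996  0.261 ] [ 3.1399 -0.0017  0.2665] 0.0840184469253947 [ 0.174  -0.3759 -0.2857]
```

View pics/w6b.png

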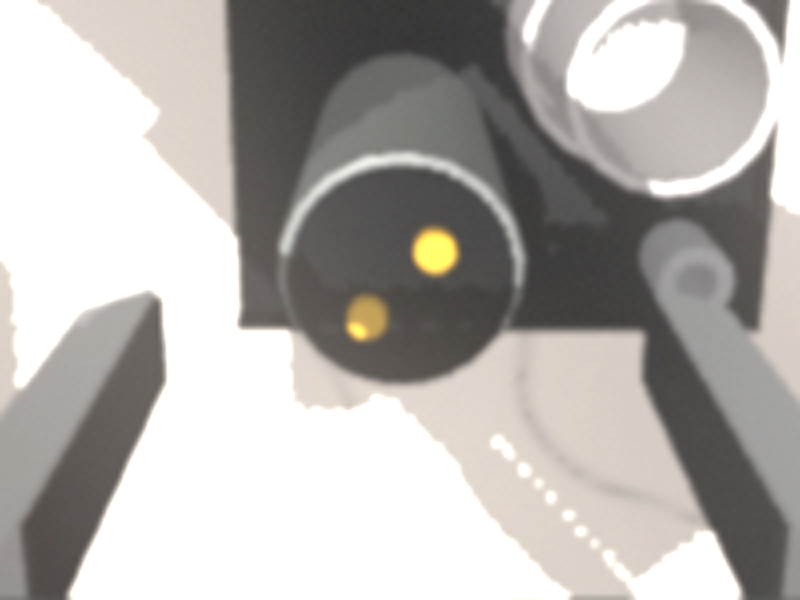

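Run:
```python
from h import *
np.set_printoptions(precision=4,suppress=True)
W=dict(np.load("w6.npz"))
f=lambda P,z:ray(W,unz(P,160,150,4),z)
print(f([[401.5,270]],.129),f([[281,270],[523,270]],.128),"slim",f([[675,88]],.094))
```

```text
[[ 0.5556 -0.3006  0.129 ]] [[ 0.5315 -0.3076  0.128 ]
 [ 0.5801 -0.2944  0.128 ]] slim [[ 0.6079 -0.254   0.094 ]]
```

jog_arm(
  moves=[
    [0, 0, 0, -0.5, -0.5, -15, 84],
    [0, 0, 0, 0, 0, -25, 84],
    [0, 0, 0, 0, 0, -25, 84],
    [0, 0, 0, 0, 0, -10, 84],
    [0, 0, 0, 0, 0, -5, 84],
    [0, 0, 0, 0, 0, 0, 84],
    [0, 0, 0, 0, 0, 0, 84],
  ],
)

```text
time: 14.75
tool_pos: [0.5559, -0.3005, 0.1803]
ee_rot: [3.141, -0.001, 0.266]
wrist_force: [0.2, 0.1, -0.1]
width: 0.0843
```

Run:
```python
from h import *
im=snapshot("wrist");cv2.imwrite("pics/w7.png",im[:,:,::-1])
im=snapshot("top");cv2.imwrite("pics/t7.png",im[:,:,::-1])
```

```text
(no output)
```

View pics/w7.png

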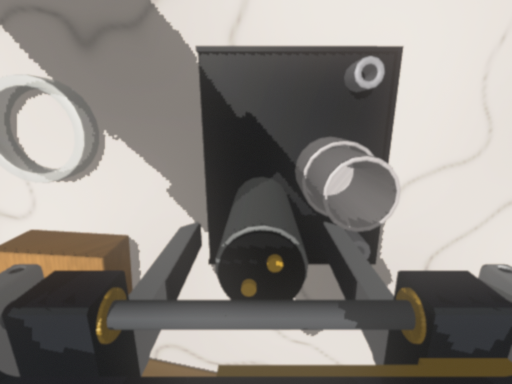

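Centred between the fingers with clear space to the cans. Closing on the capacitor.

jog_arm(
  moves=[
    [0, 0, 0, 0, 0, 0, 64],
    [0, 0, 0, 0, 0, 0, 56],
    [0, 0, 0, 0, 0, 0, 40],
    [0, 0, 0, 0, 0, 0, 40],
    [0, 0, 0, 0, 0, 0, 40],
    [0, 0, 0, 0, 0, 0, 40],
  ],
)

```text
time: 15.6
tool_pos: [0.5558, -0.3003, 0.1795]
ee_rot: [3.142, -0.0, 0.266]
wrist_force: [1.2, 0.2, -0.2]
width: 0.0518
```

Run:
```python
from h import *
im=snapshot("wrist");cv2.imwrite("pics/wrist8.png",im[:,:,::-1])
a=cv2.imread("pics/w7.png")
b=np.hstack([x[160:310,190:330] for x in (a,im[:,:,::-1])])
cv2.imwrite("pics/w78.png",cv2.convertScaleAbs(cv2.resize(b,None,fx=2.8,fy=2.8),alpha=1.6))
```

```text
(no output)
```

View pics/w78.png

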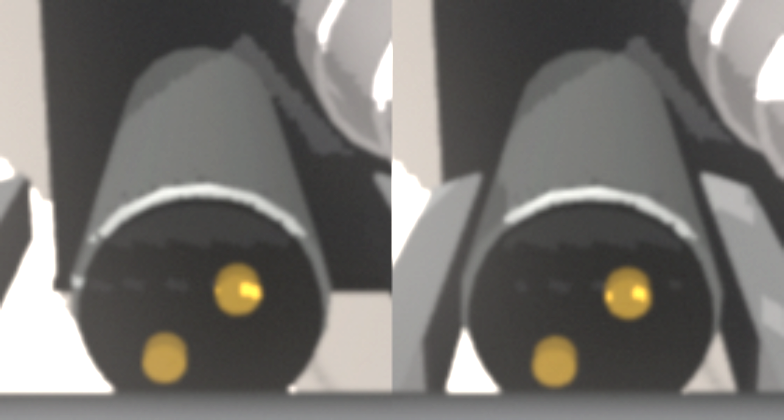

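jog_arm(
  moves=[
    [0, 0, 0, 0, 0, 4, 40],
    [0, 0, 0, 0, 0, 12, 40],
    [0, 0, 0, 0, 0, 28, 40],
    [0, 0, 0, 0, 0, 28, 40],
    [0, 0, 0, 0, 0, 18, 40],
    [0, 0, 0, 2, 20, 0, 40],
    [0, 0, 0, 4, 35, 0, 40],
    [0, 0, 0, 6, 45, 0, 40],
    [0, 0, 0, 6, 50, 0, 40],
    [0, 0, 0, 6, 50, 0, 40],
    [0, 0, 0, 6, 50, 0, 40],
    [0, 0, 0, 6, 50, 0, 40],
  ],
)

```text
time: 17.15
tool_pos: [0.5906, 0.0027, 0.2676]
ee_rot: [-3.14, 0.003, 0.267]
wrist_force: [0.5, 0.1, -3.5]
width: 0.0518
```

jog_arm(
  moves=[
    [0, 0, 0, 6, 50, 0, 40],
    [0, 0, 0, 5, 45, 0, 40],
    [0, 0, 0, 4, 35, 0, 40],
    [0, 0, 0, 3, 25, 0, 40],
    [0, 0, 0, 1, 14, 0, 40],
    [0, 0, 0, 0, 0, -20, 40],
    [0, 0, 0, 0, 0, -30, 40],
    [0, 0, 0, 0, 0, -20, 40],
    [0, 0, 0, 0, 0, -10, 40],
    [0, 0, 0, 0, 0, -6, 40],
    [0, 0, 0, 0, 0, -3, 40],
    [0, 0, 0, 0, 0, 0, 40],
  ],
)

```text
time: 18.65
tool_pos: [0.6109, 0.1686, 0.1811]
ee_rot: [3.142, -0.001, 0.266]
wrist_force: [-0.1, 0.6, -4.0]
width: 0.0517
```

jog_arm(
  moves=[
    [0, 0, 0, 0, 0, -1, 40],
    [0, 0, 0, 0, 0, -1, 40],
    [0, 0, 0, 0, 0, 0, 40],
  ],
)

```text
time: 19.02
tool_pos: [0.6107, 0.1686, 0.1785]
ee_rot: [3.142, -0.0, 0.266]
wrist_force: [0.4, -0.2, -3.6]
width: 0.0516
```

Command z is now 0.1788; contact is expected near 0.1775.

jog_arm(
  moves=[
    [0, 0, 0, 0, 0, -0.8, 40],
    [0, 0, 0, 0, 0, 0, 40],
  ],
)

```text
time: 19.27
tool_pos: [0.6106, 0.1686, 0.1776]
ee_rot: [3.142, 0.0, 0.266]
wrist_force: [0.0, 0.1, -2.7]
width: 0.0518
```

jog_arm(
  moves=[
    [0, 0, 0, 0, 0, -0.6, 40],
    [0, 0, 0, 0, 0, 0, 40],
  ],
)

```text
time: 19.52
tool_pos: [0.6107, 0.1686, 0.1775]
ee_rot: [3.142, -0.0, 0.266]
wrist_force: [-1.2, -0.6, -0.7]
width: 0.0517
```

jog_arm(
  moves=[
    [0, 0, 0, 0, 0, -0.2, 40],
    [0, 0, 0, 0, 0, 0, 56],
    [0, 0, 0, 0, 0, 0, 62],
    [0, 0, 0, 0, 0, 0, 72],
    [0, 0, 0, 0, 0, 0, 84],
    [0, 0, 0, 0, 0, 0, 84],
    [0, 0, 0, 0, 0, 12, 84],
    [0, 0, 0, 0, 0, 30, 84],
    [0, 0, 0, 0, 0, 40, 84],
    [0, 0, 0, 0, 0, 30, 84],
    [0, 0, 0, 0, 0, 10.8, 84],
  ],
)

```text
time: 20.9
tool_pos: [0.6113, 0.1688, 0.3035]
ee_rot: [3.141, -0.006, 0.266]
wrist_force: [-1.2, -0.2, -0.5]
width: 0.084
```

Run:
```python
from h import *
np.set_printoptions(precision=4,suppress=True)
im=snapshot("scene");cv2.imwrite("pics/sc9.png",cv2.resize(im[110:290,90:450,::-1],None,fx=2.2,fy=2.2,interpolation=cv2.INTER_CUBIC))
T=get_calibration("top");im=snapshot("top");cv2.imwrite("pics/t9.png",im[:,:,::-1])
b=im[:,:,::-1].copy()
cv2.imwrite("pics/t9z.png",cv2.convertScaleAbs(cv2.resize(b[140:245,305:420],None,fx=5.5,fy=5.5,interpolation=cv2.INTER_CUBIC),alpha=2))
```

```text
(no output)
```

View pics/sc9.png

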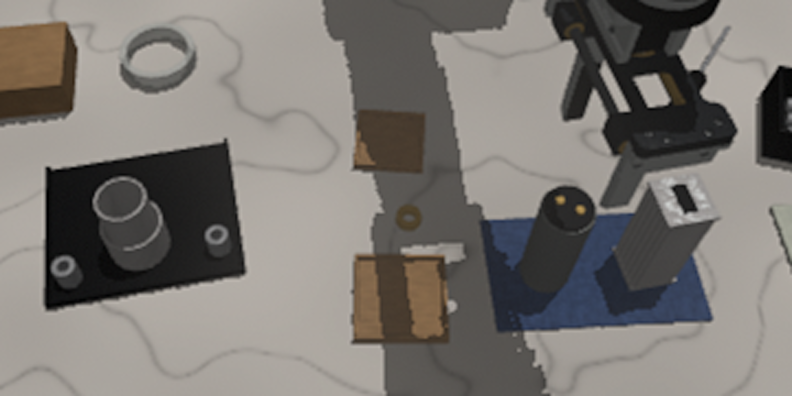

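View pics/t9z.png

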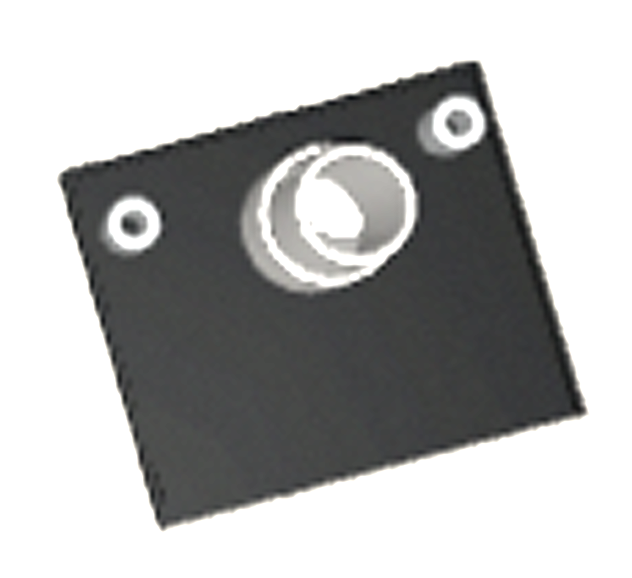

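jog_arm(
  moves=[
    [0, 0, 0, 0, -25, 0, 84],
    [0, 0, 0, 0, -45, 0, 84],
    [0, 0, 0, -0.5, -55, 0, 84],
    [0, 0, 0, -0.5, -55, 0, 84],
    [0, 0, 0, -0.5, -55, 0, 84],
    [0, 0, 0, -0.5, -55, 0, 84],
    [0, 0, 0, -0.5, -55, 0, 84],
    [0, 0, 0, 0, -45, -20, 84],
    [0, 0, 0, 0, -25, -30, 84],
    [0, 0, 0, 0, -7, -30, 84],
    [0, 0, 0, 0, 0, 0, 84],
    [0, 0, 0, 0, 0, 0, 84],
  ],
)

```text
time: 22.5
tool_pos: [0.6083, -0.2529, 0.2198]
ee_rot: [-3.141, 0.0, 0.266]
wrist_force: [0.1, 0.5, 0.9]
width: 0.0838
```

jog_arm(
  moves=[
    [0, 0, 0, 0, 0, 0, 84],
  ],
)

```text
time: 22.62
tool_pos: [0.6089, -0.2529, 0.2217]
ee_rot: [3.14, -0.002, 0.267]
wrist_force: [-0.1, 0.2, 0.4]
width: 0.084
```

Run:
```python
from h import *
np.set_printoptions(precision=4,suppress=True)
W=get_calibration("wrist");im=snapshot("wrist");np.savez("w10.npz",**W)
o=get_obs(); print(o['time'],o['tool_pos'],o['ee_rot'],o['width'],o['wrist_force'])
cv2.imwrite("pics/w10b.png",cv2.convertScaleAbs(cv2.resize(im[150:310,160:360,::-1],None,fx=3.7,fy=3.7,interpolation=cv2.INTER_CUBIC),alpha=1.0))
```

```text
22.675 [ 0.6089 -0.253   0.2217] [ 3.1394 -0.0025  0.2667] 0.08379461763915637 [ 0.1777  0.3139 -0.1079]
```

View pics/w10b.png

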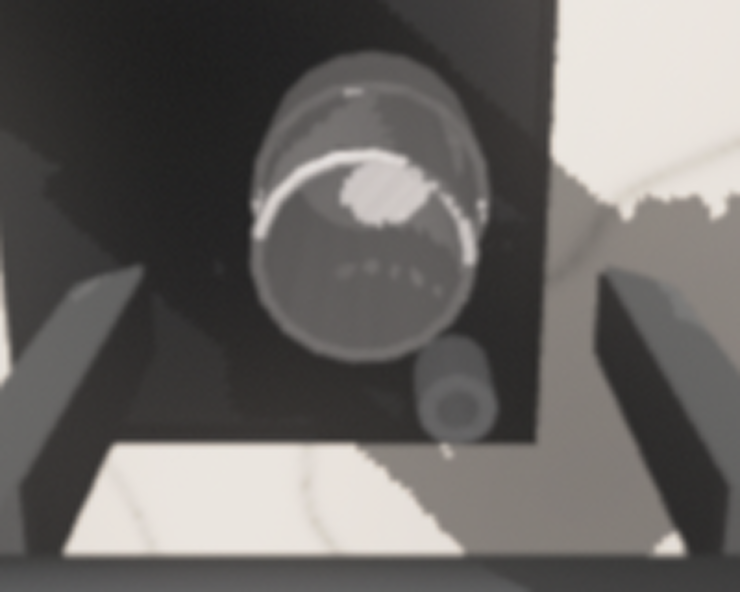

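Run:
```python
from h import *
np.set_printoptions(precision=4,suppress=True)
W=dict(np.load("w10.npz"))
f=lambda P,z:ray(W,unz(P,160,150,3.7),z)
print("slim",f([[364,255],[251,255],[477,255]],.094).tolist())
print("wide",f([[372,200],[253,200],[490,200]],.051))
```

```text
slim [[0.6063049507831393, -0.25399934921448986, 0.094], [0.5823770194764246, -0.26049571878944544, 0.094], [0.6302427819238368, -0.24750029186099373, 0.094]]
wide [[ 0.6083 -0.2547  0.051 ]
 [ 0.5784 -0.2628  0.051 ]
 [ 0.6379 -0.2466  0.051 ]]
```

jog_arm(
  moves=[
    [0, 0, 0, -1.5, -0.5, -15, 84],
    [0, 0, 0, 0, 0, -25, 84],
    [0, 0, 0, 0, 0, -15, 84],
    [0, 0, 0, 0, 0, -7, 84],
    [0, 0, 0, 0, 0, -3, 80],
    [0, 0, 0, 0, 0, 0, 64],
    [0, 0, 0, 0, 0, 0, 56],
    [0, 0, 0, 0, 0, 0, 52],
    [0, 0, 0, 0, 0, 0, 40],
    [0, 0, 0, 0, 0, 0, 40],
    [0, 0, 0, 0, 0, 0, 40],
  ],
)

```text
time: 24.05
tool_pos: [0.6068, -0.2539, 0.1552]
ee_rot: [3.141, -0.001, 0.266]
wrist_force: [-0.2, -0.7, 2.0]
width: 0.0491
```

Run:
```python
from h import *
np.set_printoptions(precision=4,suppress=True)
W=get_calibration("wrist");im=snapshot("wrist");np.savez("w11.npz",**W)
o=get_obs(); print(o['time'],o['tool_pos'],o['ee_rot'],o['width'],o['wrist_force'])
cv2.imwrite("pics/w11b.png",cv2.convertScaleAbs(cv2.resize(im[150:310,160:360,::-1],None,fx=3.7,fy=3.7,interpolation=cv2.INTER_CUBIC),alpha=1.0))
```

```text
24.1 [ 0.6069 -0.2539  0.1552] [ 3.141  -0.0008  0.2658] 0.048972336341007956 [0.123  0.4098 2.5674]
```

View pics/w11b.png

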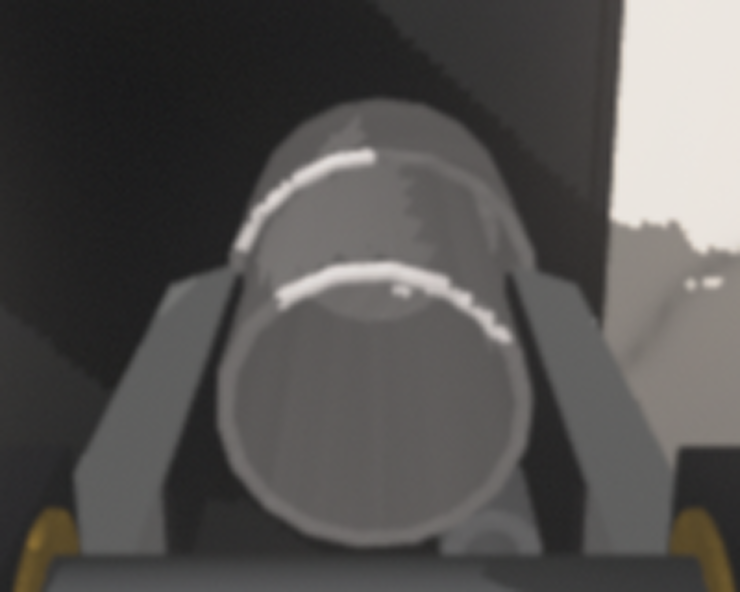

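jog_arm(
  moves=[
    [0, 0, 0, 0, 0, 3, 40],
    [0, 0, 0, 0, 0, 6, 40],
    [0, 0, 0, 0, 0, 8, 40],
    [0, 0, 0, 0, 0, 10, 40],
    [0, 0, 0, 0, 0, 12, 40],
    [0, 0, 0, 0, 0, 15, 40],
    [0, 0, 0, 0, 0, 18, 40],
    [0, 0, 0, 0, 0, 18, 40],
    [0, 0, 0, 0, 0, 10, 40],
    [0, 0, 0, 0, 0, 0, 40],
  ],
)

```text
time: 25.35
tool_pos: [0.607, -0.254, 0.2562]
ee_rot: [3.14, -0.002, 0.266]
wrist_force: [0.7, 0.0, -1.3]
width: 0.0489
```

Run:
```python
from h import *
np.set_printoptions(precision=4,suppress=True)
im=snapshot("scene");cv2.imwrite("pics/sc12.png",cv2.resize(im[110:290,90:450,::-1],None,fx=2.2,fy=2.2,interpolation=cv2.INTER_CUBIC))
```

```text
(no output)
```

View pics/sc12.png

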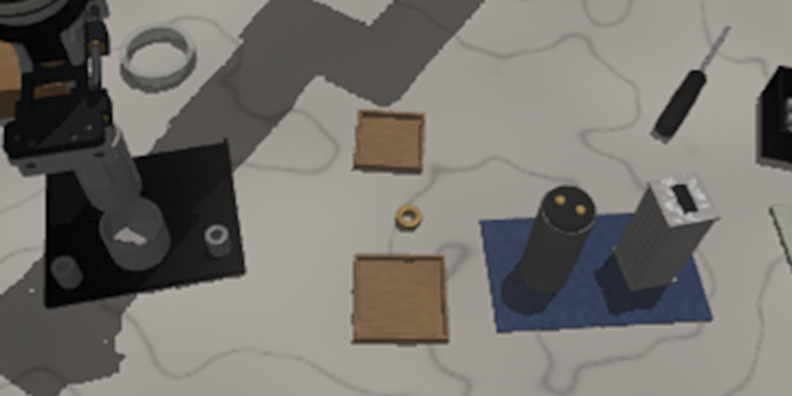

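Run:
```python
from h import *
im=cv2.imread("pics/scene0.png")
cv2.imwrite("pics/scz3.png",cv2.convertScaleAbs(cv2.resize(im[150:275,235:305],None,fx=4.7,fy=4.7,interpolation=cv2.INTER_CUBIC),alpha=1.6))
```

```text
(no output)
```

View pics/scz3.png

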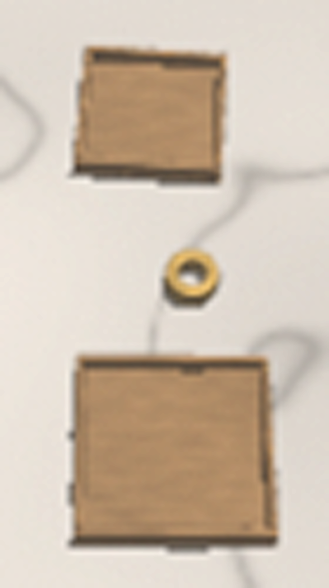

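Run:
```python
from h import *
np.set_printoptions(precision=4,suppress=True)
S=get_calibration("scene")
g=lambda P,z:ray(S,unz(P,235,150,4.7),z)
for P in ([[85,48],[224,55],[219,175],[76,167]],[[77,357],[268,357],[275,537],[70,537]]):
    Q=g(P,.012)[:,:2];e=np.roll(Q,-1,0)-Q
    print(Q.mean(0),np.linalg.norm(e,axis=1),np.degrees(np.arctan2(e[:,1],e[:,0])))
```

```text
[0.4572 0.0008] [0.0759 0.0795 0.0745 0.0791] [  90.2474   -0.496   -90.056  -179.4943]
[0.6521 0.0201] [0.0928 0.0931 0.0936 0.093 ] [  93.7158    2.5455  -86.3837 -177.9192]
```

jog_arm(
  moves=[
    [0, 0, 0, -10.5, 18, 0, 40],
    [0, 0, 0, -23, 40, 0, 40],
    [0, 0, 0, -23, 40, 0, 40],
    [0, 0, 0, -23, 40, 0, 40],
    [0, 0, 0, -23, 40, 0, 40],
    [0, 0, 0, -23, 40, 0, 40],
    [0, 0, 0, -17, 29, 0, 40],
    [0, 0, 0, -7, 8.5, -10, 40],
    [0, 0, 0, 0, 0, -25, 40],
    [0, 0, 0, 0, 0, -25, 40],
    [0, 0, 0, 0, 0, -15, 40],
    [0, 0, 0, 0, 0, -5, 40],
  ],
)

```text
time: 26.9
tool_pos: [0.4567, 0.0012, 0.1731]
ee_rot: [-3.141, 0.003, 0.265]
wrist_force: [-0.7, -0.8, -0.9]
width: 0.0494
```

Run:
```python
from h import *
np.set_printoptions(precision=4,suppress=True)
W=get_calibration("wrist");im=snapshot("wrist");np.savez("w13.npz",**W)
o=get_obs(); print(o['time'],o['tool_pos'],o['ee_rot'],o['width'],o['wrist_force'])
cv2.imwrite("pics/w13b.png",cv2.convertScaleAbs(cv2.resize(im[130:310,150:370,::-1],None,fx=3.3,fy=3.3,interpolation=cv2.INTER_CUBIC),alpha=1.0))
im=snapshot("scene");cv2.imwrite("pics/sc13.png",cv2.resize(im[110:290,90:450,::-1],None,fx=2.2,fy=2.2,interpolation=cv2.INTER_CUBIC))
im=snapshot("top");cv2.imwrite("pics/t13.png",cv2.resize(im[200:290,200:320,::-1],None,fx=5,fy=5,interpolation=cv2.INTER_CUBIC))
```

```text
26.95 [0.4568 0.0013 0.1733] [-3.1409  0.0021  0.2652] 0.04903630718084192 [-0.0023 -0.1475 -0.9774]
```

View pics/w13b.png

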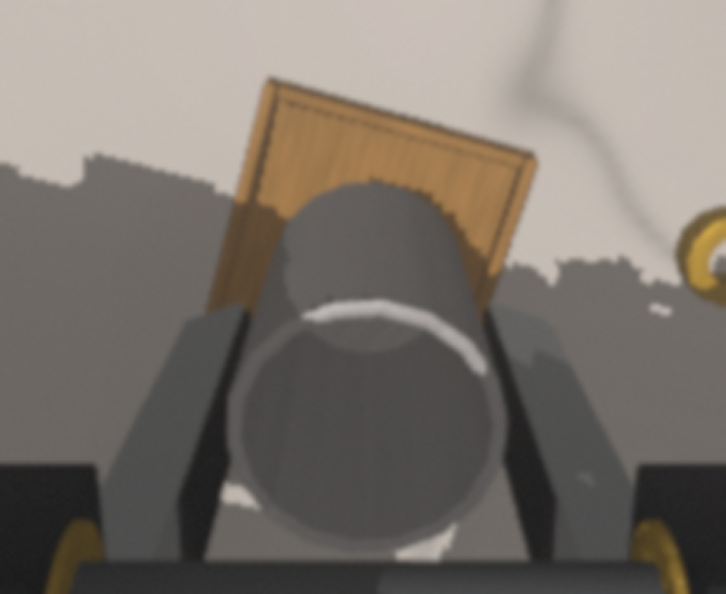

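View pics/sc13.png

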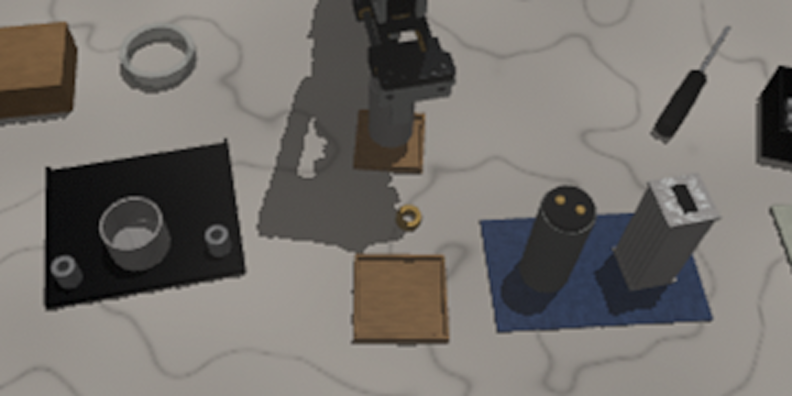

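Run:
```python
from h import *
np.set_printoptions(precision=4,suppress=True)
W=dict(np.load("w13.npz"))
f=lambda P,z:ray(W,unz(P,150,130,3.3),z)
print("rim",f([[367.5,424],[228,424],[507,424],[367,300],[367,548]],.112))
P=f([[268,78],[537,157],[208,312],[487,312]],.012);print(P,np.linalg.norm(P[1]-P[0]),(P[0]+P[1])/2-[0,.039,0])
```

```text
rim [[ 0.4557  0.0018  0.112 ]
 [ 0.4321 -0.0046  0.112 ]
 [ 0.4793  0.0082  0.112 ]
 [ 0.4495  0.0242  0.112 ]
 [ 0.4622 -0.0226  0.112 ]]
[[ 0.4174  0.0409  0.012 ]
 [ 0.4933  0.0392  0.012 ]
 [ 0.4163 -0.0287  0.012 ]
 [ 0.4935 -0.0077  0.012 ]] 0.07594421946291306 [0.4553 0.0011 0.012 ]
```

jog_arm(
  moves=[
    [0, 0, 0, 0, 0, -12, 40],
    [0, 0, 0, 0, 0, -7, 40],
    [0, 0, 0, 0, 0, -3, 40],
    [0, 0, 0, 0, 0, -1, 40],
    [0, 0, 0, 0, 0, 0, 40],
    [0, 0, 0, 0, 0, 0, 40],
  ],
)

```text
time: 27.8
tool_pos: [0.4573, 0.0016, 0.152]
ee_rot: [3.141, -0.001, 0.266]
wrist_force: [-0.2, -0.2, -1.6]
width: 0.0492
```

jog_arm(
  moves=[
    [0, 0, 0, 0, 0, -1, 40],
    [0, 0, 0, 0, 0, 0, 40],
  ],
)

```text
time: 28.05
tool_pos: [0.4571, 0.0017, 0.1507]
ee_rot: [-3.142, -0.0, 0.266]
wrist_force: [-0.3, 0.2, -0.9]
width: 0.0494
```

jog_arm(
  moves=[
    [0, 0, 0, 0, 0, -0.7, 40],
    [0, 0, 0, 0, 0, 0, 40],
  ],
)

```text
time: 28.3
tool_pos: [0.4572, 0.0016, 0.1501]
ee_rot: [3.142, -0.0, 0.266]
wrist_force: [-0.3, -0.5, 0.2]
width: 0.0489
```

jog_arm(
  moves=[
    [0, 0, 0, 0, 0, -0.6, 40],
    [0, 0, 0, 0, 0, 0, 40],
  ],
)

```text
time: 28.55
tool_pos: [0.4573, 0.0016, 0.1501]
ee_rot: [3.141, -0.0, 0.266]
wrist_force: [-2.4, -0.2, 5.1]
width: 0.0487
```

jog_arm(
  moves=[
    [0, 0, 0, 0, 0, 0.4, 40],
    [0, 0, 0, 0, 0, 0, 54],
    [0, 0, 0, 0, 0, 0, 60],
    [0, 0, 0, 0, 0, 0, 72],
    [0, 0, 0, 0, 0, 0, 90],
    [0, 0, 0, 0, 0, 0, 90],
    [0, 0, 0, 0, 0, 12, 90],
    [0, 0, 0, 0, 0, 30, 90],
    [0, 0, 0, 0, 0, 40, 90],
    [0, 0, 0, 0, 0, 24, 90],
    [0, 0, 0, 0, 0, 3.9, 90],
  ],
)

```text
time: 29.92
tool_pos: [0.4581, 0.0016, 0.2627]
ee_rot: [3.139, -0.005, 0.266]
wrist_force: [0.6, -0.4, -0.7]
width: 0.0898
```

jog_arm(
  moves=[
    [0, 0, 0, 10, -18, 0, 90],
    [0, 0, 0, 24, -40, 0, 90],
    [0, 0, 0, 24, -40, 0, 90],
    [0, 0, 0, 24, -40, 0, 90],
    [0, 0, 0, 24, -40, 0, 90],
    [0, 0, 0, 24, -40, 0, 90],
    [0, 0, 0, 17, -30, -15, 90],
    [0, 0, 0, 4, -8, -30, 90],
    [0, 0, 0, 0, 0, -30, 90],
    [0, 0, 0, 0, 0, 0, 90],
    [0, 0, 0, 0, 0, 0, 90],
    [0, 0, 0, 0, 0, 0, 90],
  ],
)

```text
time: 31.42
tool_pos: [0.6088, -0.2548, 0.1866]
ee_rot: [3.139, -0.002, 0.266]
wrist_force: [-0.0, 0.4, 0.6]
width: 0.09
```

Run:
```python
from h import *
np.set_printoptions(precision=4,suppress=True)
W=get_calibration("wrist");im=snapshot("wrist");np.savez("w14.npz",**W)
o=get_obs(); print(o['time'],o['tool_pos'],o['ee_rot'],o['width'],o['wrist_force'])
cv2.imwrite("pics/w14b.png",cv2.convertScaleAbs(cv2.resize(im[110:310,140:380,::-1],None,fx=2.9,fy=2.9,interpolation=cv2.INTER_CUBIC),alpha=1.0))
im=snapshot("scene");cv2.imwrite("pics/sc14.png",cv2.resize(im[110:290,90:450,::-1],None,fx=2.2,fy=2.2,interpolation=cv2.INTER_CUBIC))
```

```text
31.475 [ 0.6088 -0.2547  0.1867] [ 3.1393 -0.0025  0.2661] 0.0897780145019165 [ 0.7936 -0.2148  0.3836]
```

View pics/w14b.png

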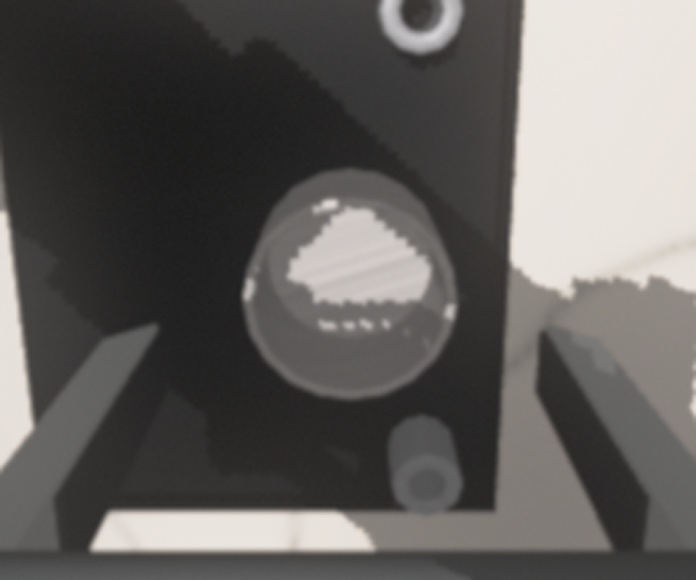

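View pics/sc14.png

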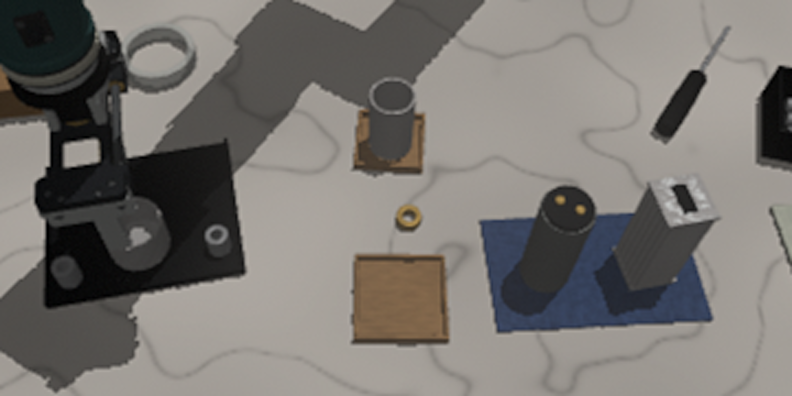

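Run:
```python
from h import *
np.set_printoptions(precision=4,suppress=True)
W=dict(np.load("w14.npz"))
f=lambda P,z:ray(W,unz(P,140,110,2.9),z)
print("rim",f([[350.5,297],[243,297],[458,297],[350,198],[350,400]],.051))
```

```text
rim [[ 0.6075 -0.2527  0.051 ]
 [ 0.5775 -0.2608  0.051 ]
 [ 0.6374 -0.2446  0.051 ]
 [ 0.5997 -0.2246  0.051 ]
 [ 0.6159 -0.2843  0.051 ]]
```

jog_arm(
  moves=[
    [0, 0, 0, -0.4, 0.8, -15, 84],
    [0, 0, 0, 0, 0, -25, 84],
    [0, 0, 0, 0, 0, -16, 84],
    [0, 0, 0, 0, 0, -9, 84],
    [0, 0, 0, 0, 0, -5, 84],
    [0, 0, 0, 0, 0, 0, 74],
    [0, 0, 0, 0, 0, 0, 68],
    [0, 0, 0, 0, 0, 0, 64],
    [0, 0, 0, 0, 0, 0, 50],
    [0, 0, 0, 0, 0, 0, 50],
    [0, 0, 0, 0, 0, 0, 50],
  ],
)

```text
time: 32.9
tool_pos: [0.608, -0.2537, 0.1153]
ee_rot: [3.141, -0.001, 0.266]
wrist_force: [-0.4, 0.3, 3.2]
width: 0.0607
```

Run:
```python
from h import *
np.set_printoptions(precision=4,suppress=True)
W=get_calibration("wrist");im=snapshot("wrist");np.savez("w15.npz",**W)
o=get_obs(); print(o['time'],o['tool_pos'],o['ee_rot'],o['width'],o['wrist_force'])
cv2.imwrite("pics/w15b.png",cv2.convertScaleAbs(cv2.resize(im[110:310,140:380,::-1],None,fx=2.9,fy=2.9,interpolation=cv2.INTER_CUBIC),alpha=1.0))
```

```text
32.95 [ 0.6081 -0.2537  0.1153] [ 3.1409 -0.001   0.2659] 0.06029592894348586 [-0.3155 -0.2017  3.1397]
```

View pics/w15b.png

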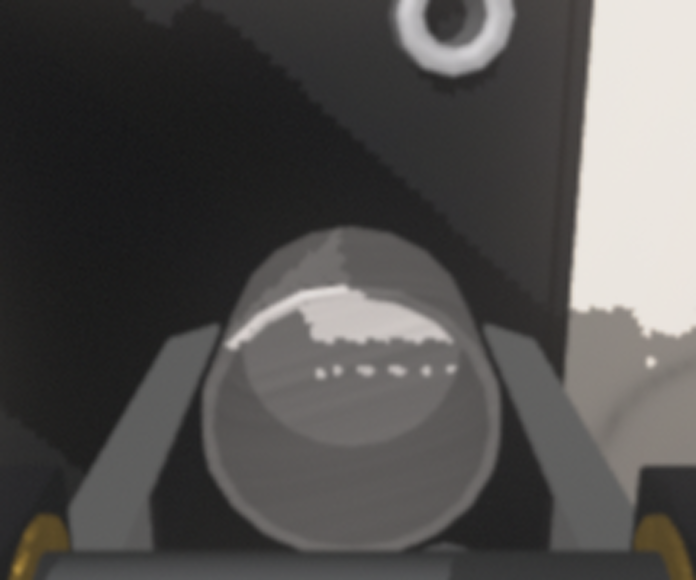

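jog_arm(
  moves=[
    [0, 0, 0, 0, 0, 4, 50],
    [0, 0, 0, 0, 0, 10, 50],
    [0, 0, 0, 0, 0, 20, 50],
    [0, 0, 0, 0, 0, 26, 50],
    [0, 0, 0, 0, 0, 20, 50],
    [0, 0, 0, 3, 18, 0, 50],
    [0, 0, 0, 6, 38, 0, 50],
    [0, 0, 0, 7, 45, 0, 50],
    [0, 0, 0, 7, 45, 0, 50],
    [0, 0, 0, 7, 45, 0, 50],
    [0, 0, 0, 6, 40, 0, 50],
    [0, 0, 0, 5, 28, 0, 50],
  ],
)

```text
time: 34.45
tool_pos: [0.648, 0.0089, 0.1934]
ee_rot: [-3.14, 0.002, 0.268]
wrist_force: [0.4, 0.1, -1.4]
width: 0.06
```

jog_arm(
  moves=[
    [0, 0, 0, 2.9, 15.7, 0, 50],
    [0, 0, 0, 0, 0, -15, 50],
    [0, 0, 0, 0, 0, -25, 50],
    [0, 0, 0, 0, 0, -15, 50],
    [0, 0, 0, 0, 0, -5, 50],
    [0, 0, 0, 0, 0, 0, 50],
    [0, 0, 0, 0, 0, 0, 50],
  ],
)

```text
time: 35.33
tool_pos: [0.6523, 0.0209, 0.1359]
ee_rot: [3.141, -0.002, 0.265]
wrist_force: [-0.2, -1.0, -0.9]
width: 0.0603
```

Run:
```python
from h import *
np.set_printoptions(precision=4,suppress=True)
W=get_calibration("wrist");im=snapshot("wrist");np.savez("w16.npz",**W)
o=get_obs(); print(o['time'],o['tool_pos'],o['ee_rot'],o['width'],o['wrist_force'])
cv2.imwrite("pics/w16b.png",cv2.convertScaleAbs(cv2.resize(im[110:310,140:380,::-1],None,fx=2.9,fy=2.9,interpolation=cv2.INTER_CUBIC),alpha=1.0))
im=snapshot("scene");cv2.imwrite("pics/sc16.png",cv2.resize(im[110:290,90:450,::-1],None,fx=2.2,fy=2.2,interpolation=cv2.INTER_CUBIC))
```

```text
35.375 [0.6523 0.021  0.136 ] [ 3.1409 -0.0022  0.2656] 0.060339253471186474 [ 0.4836 -0.0405 -0.6619]
```

View pics/w16b.png

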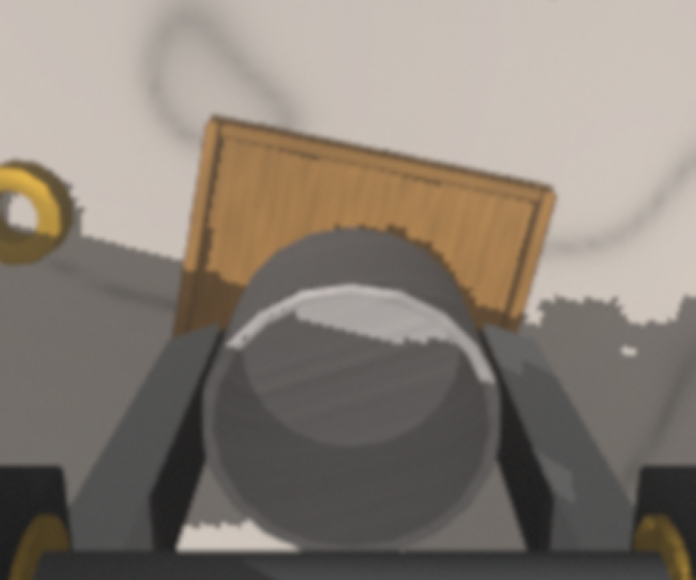

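View pics/sc16.png

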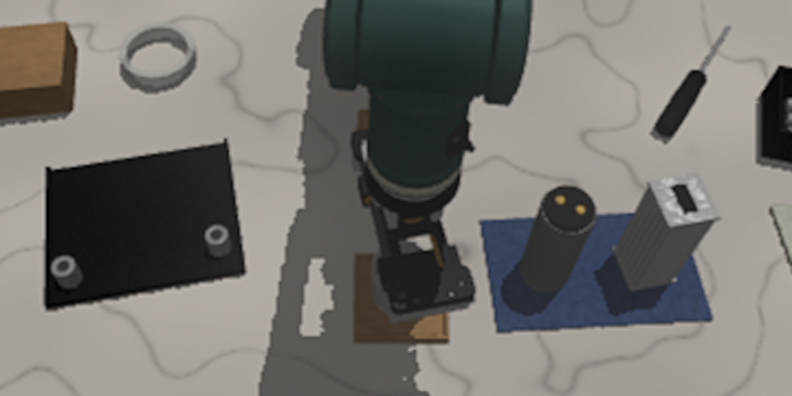

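Run:
```python
from h import *
np.set_printoptions(precision=4,suppress=True)
W=dict(np.load("w16.npz"))
f=lambda P,z:ray(W,unz(P,140,110,2.9),z)
P=f([[213,118],[553,188]],.012);d=P[1]-P[0];print(P,np.linalg.norm(d),np.degrees(np.arctan2(d[1],d[0])))
n=np.array([d[1],-d[0],0])/np.linalg.norm(d);print(P.mean(0)+.047*n)
print("rim",f([[351,417],[202,417],[500,417],[351,285],[351,549]],.135-.078-.037+.051).tolist())
```

```text
[[0.603  0.0649 0.012 ]
 [0.6932 0.0703 0.012 ]] 0.09032948861648198 3.4638000002378835
[0.651  0.0207 0.012 ]
rim [[0.6511331683733809, 0.02232051505624634, 0.07100000000000001], [0.6218079571844064, 0.014401563742467663, 0.07100000000000001], [0.6804749528790557, 0.03024394181223794, 0.07100000000000001], [0.6437168663146179, 0.04970913682910028, 0.07100000000000001], [0.659331018195947, -0.007954385610134063, 0.07100000000000001]]
```

Tray centre (0.651, 0.021) and can axis (0.651, 0.022) agree within about 1 mm. Lowering.

jog_arm(
  moves=[
    [0, 0, 0, 0, -0.5, -12, 50],
    [0, 0, 0, 0, 0, -6, 50],
    [0, 0, 0, 0, 0, -2, 50],
    [0, 0, 0, 0, 0, -1, 50],
    [0, 0, 0, 0, 0, 0, 50],
    [0, 0, 0, 0, 0, 0, 50],
  ],
)

```text
time: 36.17
tool_pos: [0.6518, 0.0206, 0.114]
ee_rot: [3.141, -0.001, 0.266]
wrist_force: [-0.5, 0.9, -1.4]
width: 0.0605
```

jog_arm(
  moves=[
    [0, 0, 0, 0, 0, -0.7, 50],
    [0, 0, 0, 0, 0, 0, 50],
  ],
)

```text
time: 36.42
tool_pos: [0.6518, 0.0207, 0.1133]
ee_rot: [3.141, -0.001, 0.266]
wrist_force: [-1.3, 0.0, 0.1]
width: 0.0601
```

jog_arm(
  moves=[
    [0, 0, 0, 0, 0, -0.6, 50],
    [0, 0, 0, 0, 0, 0, 50],
  ],
)

```text
time: 36.67
tool_pos: [0.6518, 0.0207, 0.1133]
ee_rot: [3.141, -0.001, 0.266]
wrist_force: [-1.1, 0.0, 3.9]
width: 0.0605
```

jog_arm(
  moves=[
    [0, 0, 0, 0, 0, 0.3, 50],
    [0, 0, 0, 0, 0, 0, 66],
    [0, 0, 0, 0, 0, 0, 72],
    [0, 0, 0, 0, 0, 0, 80],
    [0, 0, 0, 0, 0, 0, 84],
    [0, 0, 0, 0, 0, 0, 84],
    [0, 0, 0, 0, 0, 12, 84],
    [0, 0, 0, 0, 0, 30, 84],
    [0, 0, 0, 0, 0, 45, 84],
    [0, 0, 0, 0, 0, 50, 84],
    [0, 0, 0, 0, 0, 40, 84],
    [0, 0, 0, 0, 0, 10, 84],
  ],
)

```text
time: 38.17
tool_pos: [0.6525, 0.0207, 0.305]
ee_rot: [3.139, -0.008, 0.266]
wrist_force: [0.3, -0.5, 0.2]
width: 0.084
```

jog_arm(
  moves=[
    [0, 0, 0, -5, 20, 0, 84],
    [0, 0, 0, -10, 36, 0, 84],
    [0, 0, 0, -13, 46, 0, 84],
    [0, 0, 0, -9, 32, 0, 84],
    [0, 0, 0, -4, 14, 0, 84],
    [0, 0, 0, 0, 0, -20, 84],
    [0, 0, 0, 0, 0, -20, 84],
    [0, 0, 0, 0, 0, 0, 84],
    [0, 0, 0, 0, 0, 0, 84],
    [0, 0, 0, 0, 0, 0, 84],
  ],
)

```text
time: 39.42
tool_pos: [0.6111, 0.1685, 0.2608]
ee_rot: [3.141, -0.002, 0.265]
wrist_force: [0.3, -0.7, -0.1]
width: 0.0839
```

Run:
```python
from h import *
np.set_printoptions(precision=4,suppress=True)
W=get_calibration("wrist");im=snapshot("wrist");np.savez("w17.npz",**W)
o=get_obs(); print(o['time'],o['tool_pos'],o['ee_rot'],o['width'],o['wrist_force'])
cv2.imwrite("pics/w17b.png",cv2.convertScaleAbs(cv2.resize(im[150:300,160:360,::-1],None,fx=4,fy=4,interpolation=cv2.INTER_CUBIC),alpha=1.6))
im=snapshot("scene");cv2.imwrite("pics/sc17.png",cv2.resize(im[110:290,90:450,::-1],None,fx=2.2,fy=2.2,interpolation=cv2.INTER_CUBIC))
im=snapshot("top");cv2.imwrite("pics/t17.png",cv2.resize(im[130:275,215:300,::-1],None,fx=4,fy=4,interpolation=cv2.INTER_CUBIC))
```

```text
39.475 [0.611  0.1686 0.2608] [ 3.1414 -0.0019  0.2655] 0.08381690979467597 [1.323  0.3429 0.1608]
```

View pics/w17b.png

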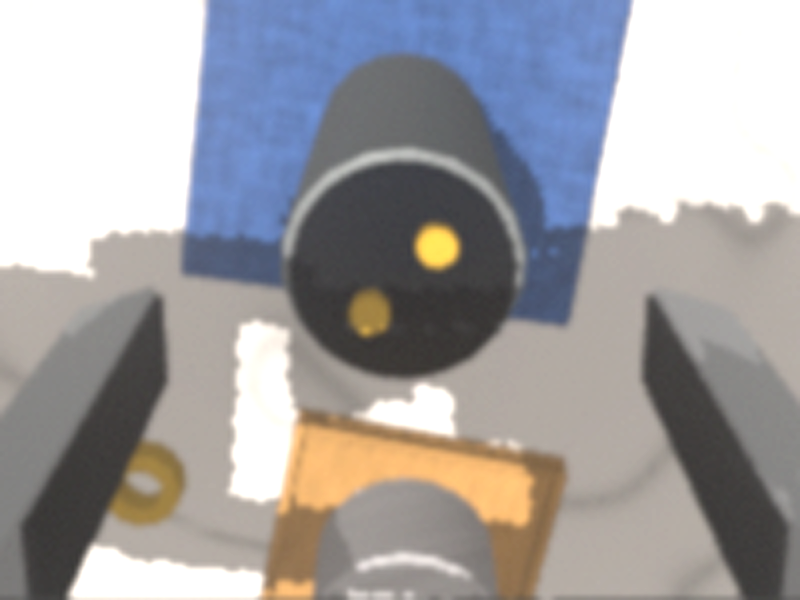

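View pics/sc17.png

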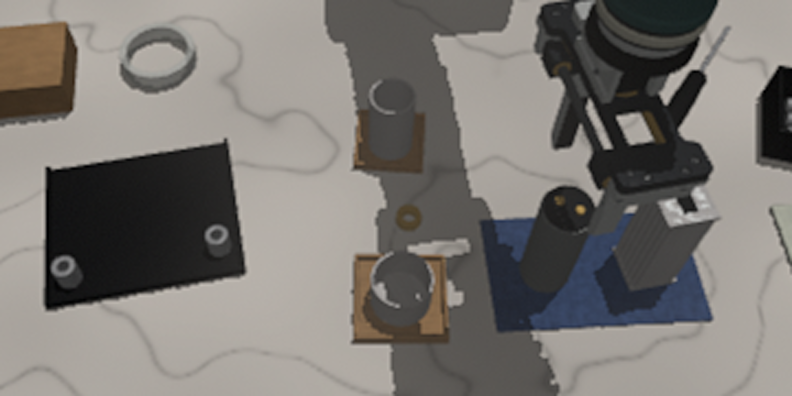

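View pics/t17.png

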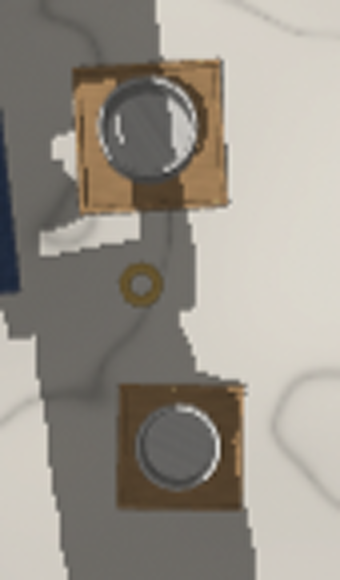

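jog_arm(
  moves=[
    [0, 0, 0, 0, 0, -15, 84],
    [0, 0, 0, 0, 0, -25, 84],
    [0, 0, 0, 0, 0, -25, 84],
    [0, 0, 0, 0, 0, -12, 84],
    [0, 0, 0, 0, 0, -5.3, 84],
    [0, 0, 0, 0, 0, 0, 70],
    [0, 0, 0, 0, 0, 0, 60],
    [0, 0, 0, 0, 0, 0, 56],
    [0, 0, 0, 0, 0, 0, 40],
    [0, 0, 0, 0, 0, 0, 40],
    [0, 0, 0, 0, 0, 0, 40],
    [0, 0, 0, 0, 0, 0, 40],
  ],
)

```text
time: 41.08
tool_pos: [0.6109, 0.1687, 0.1781]
ee_rot: [3.141, -0.001, 0.266]
wrist_force: [-0.5, -0.2, 3.7]
width: 0.0517
```

jog_arm(
  moves=[
    [0, 0, 0, 0, 0, 4, 40],
    [0, 0, 0, 0, 0, 12, 40],
    [0, 0, 0, 0, 0, 28, 40],
    [0, 0, 0, 0, 0, 28, 40],
    [0, 0, 0, 0, 0, 18, 40],
    [0, 0, 0, -1, -14, 0, 40],
    [0, 0, 0, -3, -25, 0, 40],
    [0, 0, 0, -4, -35, 0, 40],
    [0, 0, 0, -5, -45, 0, 40],
    [0, 0, 0, -6, -50, 0, 40],
    [0, 0, 0, -6, -50, 0, 40],
    [0, 0, 0, -6, -50, 0, 40],
  ],
)

```text
time: 42.58
tool_pos: [0.5783, -0.1026, 0.2654]
ee_rot: [-3.14, 0.003, 0.265]
wrist_force: [0.6, 0.5, -4.1]
width: 0.0517
```

jog_arm(
  moves=[
    [0, 0, 0, -6, -50, 0, 40],
    [0, 0, 0, -6, -50, 0, 40],
    [0, 0, 0, -6, -45, 0, 40],
    [0, 0, 0, -4, -35, 0, 40],
    [0, 0, 0, -2, -20, 0, 40],
    [0, 0, 0, 0, 0, -20, 40],
    [0, 0, 0, 0, 0, -30, 40],
    [0, 0, 0, 0, 0, -20, 40],
    [0, 0, 0, 0, 0, -7, 40],
    [0, 0, 0, 0, 0, 0, 40],
    [0, 0, 0, 0, 0, 0, 40],
    [0, 0, 0, 0, 0, 0, 40],
  ],
)

```text
time: 44.08
tool_pos: [0.5561, -0.3006, 0.1918]
ee_rot: [3.14, -0.002, 0.266]
wrist_force: [0.2, -0.6, -4.3]
width: 0.0516
```

Run:
```python
from h import *
np.set_printoptions(precision=4,suppress=True)
o=get_obs(); print(o['time'],o['tool_pos'],o['ee_rot'],o['width'],o['wrist_force'])
im=snapshot("scene");cv2.imwrite("pics/sc18.png",cv2.resize(im[110:290,90:450,::-1],None,fx=2.2,fy=2.2,interpolation=cv2.INTER_CUBIC))
im=snapshot("wrist");a=cv2.imread("pics/wrist8.png")
b=np.hstack([x[160:310,190:330] for x in (a,im[:,:,::-1])])
cv2.imwrite("pics/w18.png",cv2.convertScaleAbs(cv2.resize(b,None,fx=2.8,fy=2.8),alpha=1.6))
```

```text
44.075 [ 0.5561 -0.3006  0.1918] [ 3.1398 -0.0017  0.2659] 0.05157022948872935 [ 0.2159 -0.562  -4.2967]
```

View pics/sc18.png

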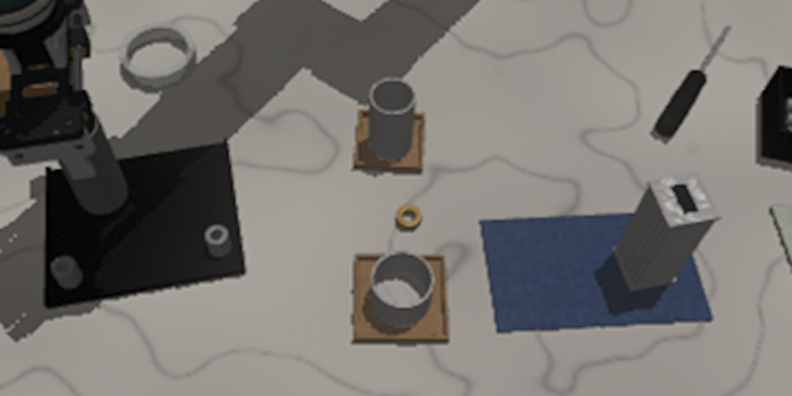

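View pics/w18.png

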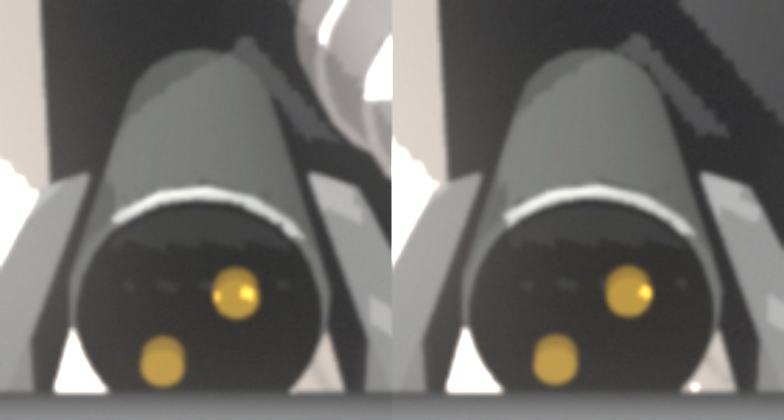

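jog_arm(
  moves=[
    [0, 0, 0, 0, 0, -6, 40],
    [0, 0, 0, 0, 0, -3, 40],
    [0, 0, 0, 0, 0, -1, 40],
    [0, 0, 0, 0, 0, 0, 40],
    [0, 0, 0, 0, 0, 0, 40],
  ],
)

```text
time: 44.8
tool_pos: [0.5557, -0.3004, 0.1803]
ee_rot: [3.142, -0.0, 0.266]
wrist_force: [-0.0, 0.5, -4.2]
width: 0.0517
```

jog_arm(
  moves=[
    [0, 0, 0, 0, 0, -0.6, 40],
    [0, 0, 0, 0, 0, 0, 40],
  ],
)

```text
time: 45.05
tool_pos: [0.5557, -0.3004, 0.1801]
ee_rot: [3.141, -0.0, 0.266]
wrist_force: [-0.9, 0.8, -1.2]
width: 0.0516
```

jog_arm(
  moves=[
    [0, 0, 0, 0, 0, -0.6, 40],
    [0, 0, 0, 0, 0, 0, 40],
  ],
)

```text
time: 45.3
tool_pos: [0.5557, -0.3004, 0.1801]
ee_rot: [3.141, -0.001, 0.266]
wrist_force: [-2.3, 1.6, 2.4]
width: 0.0517
```

jog_arm(
  moves=[
    [0, 0, 0, 0, 0, 0.2, 40],
    [0, 0, 0, 0, 0, 0, 56],
    [0, 0, 0, 0, 0, 0, 62],
    [0, 0, 0, 0, 0, 0, 72],
    [0, 0, 0, 0, 0, 0, 84],
    [0, 0, 0, 0, 0, 0, 84],
    [0, 0, 0, 0, 0, 12, 84],
    [0, 0, 0, 0, 0, 30, 84],
    [0, 0, 0, 0, 0, 40, 84],
    [0, 0, 0, 0, 0, 28, 84],
    [0, 0, 0, 0, 0, 10.3, 84],
  ],
)

```text
time: 46.68
tool_pos: [0.5562, -0.3007, 0.3034]
ee_rot: [3.137, -0.004, 0.266]
wrist_force: [0.6, 0.3, 0.9]
width: 0.0843
```

jog_arm(
  moves=[
    [0, 0, 0, 2, 25, 0, 84],
    [0, 0, 0, 3, 45, 0, 84],
    [0, 0, 0, 4, 55, 0, 84],
    [0, 0, 0, 4, 55, 0, 84],
    [0, 0, 0, 4, 55, 0, 84],
    [0, 0, 0, 4, 55, 0, 84],
    [0, 0, 0, 4, 55, 0, 84],
    [0, 0, 0, 4, 55, 0, 84],
    [0, 0, 0, 4, 55, 0, 84],
    [0, 0, 0, 4, 50, 0, 84],
    [0, 0, 0, 3, 40, 0, 84],
    [0, 0, 0, 2.5, 20, 0, 84],
  ],
)

```text
time: 48.18
tool_pos: [0.5964, 0.2677, 0.2974]
ee_rot: [-3.141, 0.004, 0.269]
wrist_force: [-1.1, 0.3, 0.5]
width: 0.0837
```

jog_arm(
  moves=[
    [0, 0, 0, 0, 7.5, 0, 84],
    [0, 0, 0, 0, 0, -20, 84],
    [0, 0, 0, 0, 0, -20, 84],
    [0, 0, 0, 0, 0, 0, 84],
    [0, 0, 0, 0, 0, 0, 84],
    [0, 0, 0, 0, 0, 0, 84],
  ],
)

```text
time: 48.92
tool_pos: [0.5986, 0.2718, 0.2612]
ee_rot: [-3.142, -0.002, 0.265]
wrist_force: [0.4, 0.2, 0.8]
width: 0.0841
```

Run:
```python
from h import *
np.set_printoptions(precision=4,suppress=True)
o=get_obs(); print(o['time'],o['tool_pos'],o['ee_rot'],o['width'],o['wrist_force'])
im=snapshot("wrist")
cv2.imwrite("pics/w19.png",im[:,:,::-1])
im=snapshot("scene");cv2.imwrite("pics/sc19.png",cv2.resize(im[110:290,90:450,::-1],None,fx=2.2,fy=2.2,interpolation=cv2.INTER_CUBIC))
```

```text
48.925 [0.5986 0.2718 0.2612] [-3.1415 -0.0024  0.2651] 0.08412708294364751 [0.4207 0.2305 0.7894]
```

View pics/w19.png

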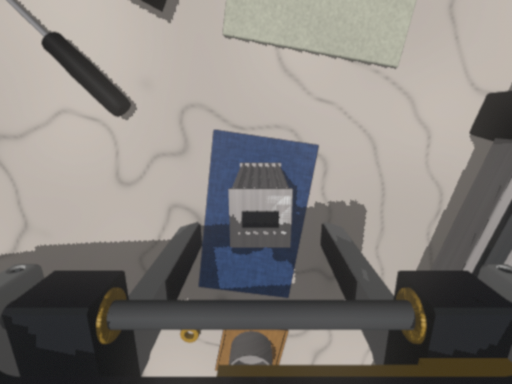

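View pics/sc19.png

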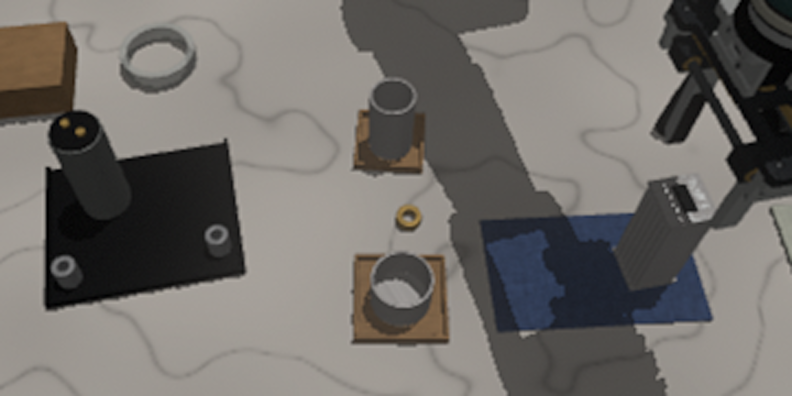

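jog_arm(
  moves=[
    [0, 0, 0, 0, 0, -15, 84],
    [0, 0, 0, 0, 0, -25, 84],
    [0, 0, 0, 0, 0, -25, 84],
    [0, 0, 0, 0, 0, -12, 84],
    [0, 0, 0, 0, 0, -5.4, 84],
    [0, 0, 0, 0, 0, 0, 70],
    [0, 0, 0, 0, 0, 0, 58],
    [0, 0, 0, 0, 0, 0, 54],
    [0, 0, 0, 0, 0, 0, 40],
    [0, 0, 0, 0, 0, 0, 40],
    [0, 0, 0, 0, 0, 0, 40],
    [0, 0, 0, 0, 0, 0, 40],
  ],
)

```text
time: 50.52
tool_pos: [0.5984, 0.2722, 0.178]
ee_rot: [-3.142, -0.001, 0.266]
wrist_force: [-1.1, -0.7, 3.2]
width: 0.0499
```

jog_arm(
  moves=[
    [0, 0, 0, 0, 0, 4, 40],
    [0, 0, 0, 0, 0, 12, 40],
    [0, 0, 0, 0, 0, 28, 40],
    [0, 0, 0, 0, 0, 28, 40],
    [0, 0, 0, 0, 0, 18, 40],
    [0, 0, 0, -2, -20, 0, 40],
    [0, 0, 0, -4, -35, 0, 40],
    [0, 0, 0, -6, -45, 0, 40],
    [0, 0, 0, -6, -50, 0, 40],
    [0, 0, 0, -6, -50, 0, 40],
    [0, 0, 0, -6, -50, 0, 40],
    [0, 0, 0, -6, -50, 0, 40],
  ],
)

```text
time: 52.02
tool_pos: [0.5605, -0.0305, 0.2654]
ee_rot: [-3.141, 0.003, 0.265]
wrist_force: [0.5, -0.9, -3.1]
width: 0.0494
```

jog_arm(
  moves=[
    [0, 0, 0, -6, -50, 0, 40],
    [0, 0, 0, -6, -50, 0, 40],
    [0, 0, 0, -6, -45, 0, 40],
    [0, 0, 0, -5, -35, 0, 40],
    [0, 0, 0, -4, -18, 0, 40],
    [0, 0, 0, 0, -5, 0, 40],
    [0, 0, 0, 0, 0, -20, 40],
    [0, 0, 0, 0, 0, -30, 40],
    [0, 0, 0, 0, 0, -20, 40],
    [0, 0, 0, 0, 0, -7, 40],
    [0, 0, 0, 0, 0, 0, 40],
    [0, 0, 0, 0, 0, 0, 40],
  ],
)

```text
time: 53.52
tool_pos: [0.5358, -0.2308, 0.1917]
ee_rot: [3.14, -0.002, 0.266]
wrist_force: [0.4, -0.2, -2.6]
width: 0.0495
```

Run:
```python
from h import *
np.set_printoptions(precision=4,suppress=True)
o=get_obs(); print(o['time'],o['tool_pos'],o['ee_rot'],o['width'],o['wrist_force'])
im=snapshot("scene");cv2.imwrite("pics/sc20.png",cv2.resize(im[110:290,90:450,::-1],None,fx=2.2,fy=2.2,interpolation=cv2.INTER_CUBIC))
im=snapshot("wrist");a=cv2.imread("pics/wrist3.png")
b=np.hstack([x[160:310,190:330] for x in (a,im[:,:,::-1])])
cv2.imwrite("pics/w20.png",cv2.convertScaleAbs(cv2.resize(b,None,fx=2.8,fy=2.8),alpha=1.6))
```

```text
53.525 [ 0.5358 -0.2308  0.1917] [ 3.14   -0.0019  0.2664] 0.04951534353950682 [ 0.3552 -0.1547 -2.5622]
```

View pics/w20.png

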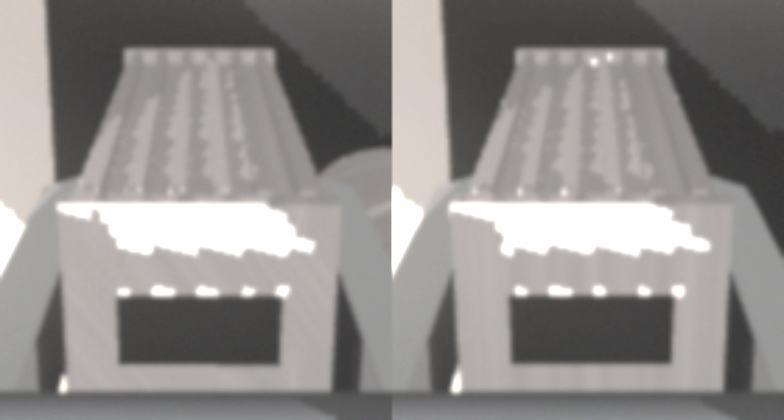

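View pics/sc20.png

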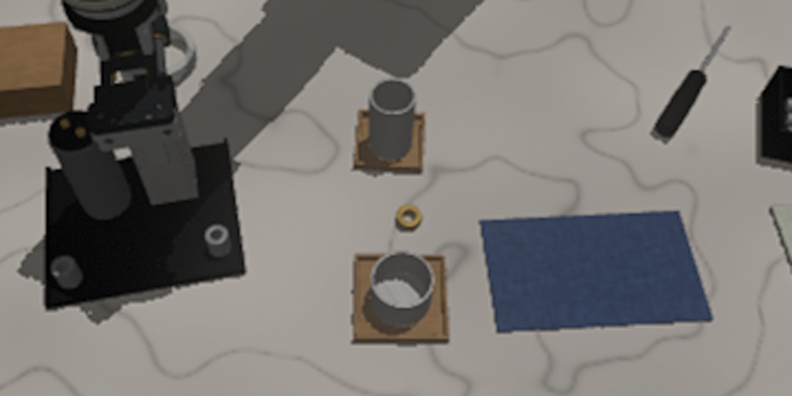

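The held module sits in the grip as it did at pick-up. Command z is 0.1906; contact is expected near 0.180.

jog_arm(
  moves=[
    [0, 0, 0, 0, 0, -6, 40],
    [0, 0, 0, 0, 0, -3, 40],
    [0, 0, 0, 0, 0, -1, 40],
    [0, 0, 0, 0, 0, 0, 40],
    [0, 0, 0, 0, 0, 0, 40],
  ],
)

```text
time: 54.25
tool_pos: [0.5352, -0.2309, 0.1803]
ee_rot: [3.141, -0.0, 0.266]
wrist_force: [0.2, 0.1, -3.1]
width: 0.0498
```

jog_arm(
  moves=[
    [0, 0, 0, 0, 0, -0.6, 40],
    [0, 0, 0, 0, 0, 0, 40],
  ],
)

```text
time: 54.5
tool_pos: [0.5352, -0.2309, 0.18]
ee_rot: [3.141, -0.0, 0.266]
wrist_force: [-0.4, 0.4, -1.1]
width: 0.0499
```

jog_arm(
  moves=[
    [0, 0, 0, 0, 0, -0.6, 40],
    [0, 0, 0, 0, 0, 0, 40],
  ],
)

```text
time: 54.75
tool_pos: [0.5352, -0.2309, 0.18]
ee_rot: [3.141, -0.001, 0.266]
wrist_force: [-1.3, -0.3, 2.4]
width: 0.0497
```

Contact. Release, rise, and clear the area for the final pictures.

jog_arm(
  moves=[
    [0, 0, 0, 0, 0, 0.2, 40],
    [0, 0, 0, 0, 0, 0, 54],
    [0, 0, 0, 0, 0, 0, 60],
    [0, 0, 0, 0, 0, 0, 72],
    [0, 0, 0, 0, 0, 0, 84],
    [0, 0, 0, 0, 0, 0, 84],
    [0, 0, 0, 0, 0, 12, 84],
    [0, 0, 0, 0, 0, 30, 84],
    [0, 0, 0, 0, 0, 40, 84],
    [0, 0, 0, 0, 0, 28, 84],
    [0, 0, 0, 0, 0, 10.4, 84],
  ],
)

```text
time: 56.12
tool_pos: [0.5357, -0.2312, 0.3032]
ee_rot: [3.138, -0.004, 0.266]
wrist_force: [1.0, 1.0, 0.2]
width: 0.084
```

jog_arm(
  moves=[
    [0, 0, 0, -5, 25, 0, 84],
    [0, 0, 0, -10, 45, 0, 84],
    [0, 0, 0, -10, 55, 0, 84],
    [0, 0, 0, -10, 55, 0, 84],
    [0, 0, 0, -10, 55, 0, 84],
    [0, 0, 0, -10, 55, 0, 84],
    [0, 0, 0, -10, 55, 0, 84],
    [0, 0, 0, -10, 55, 0, 84],
    [0, 0, 0, -5, 45, 0, 84],
    [0, 0, 0, 0, 25, 0, 84],
    [0, 0, 0, 0, 0, 0, 84],
    [0, 0, 0, 0, 0, 0, 84],
  ],
)

```text
time: 57.62
tool_pos: [0.4543, 0.2388, 0.2986]
ee_rot: [3.141, 0.002, 0.266]
wrist_force: [-0.0, -0.5, -0.7]
width: 0.0837
```

Run:
```python
from h import *
np.set_printoptions(precision=4,suppress=True)
o=get_obs(); print(o['time'],o['tool_pos'],o['ee_rot'],o['width'],o['wrist_force'])
im=snapshot("scene");cv2.imwrite("pics/sc21.png",cv2.resize(im[110:290,90:450,::-1],None,fx=2.2,fy=2.2,interpolation=cv2.INTER_CUBIC))
im2=snapshot("top")
a=cv2.imread("pics/top0.png");b=np.hstack([x[140:245,305:420] for x in (a,im2[:,:,::-1])])
cv2.imwrite("pics/t21.png",cv2.convertScaleAbs(cv2.resize(b,None,fx=3.4,fy=3.4,interpolation=cv2.INTER_CUBIC),alpha=2))
cv2.imwrite("pics/t21b.png",cv2.resize(im2[130:275,215:300,::-1],None,fx=4,fy=4,interpolation=cv2.INTER_CUBIC))
T=get_calibration("top")
# template shift of terminals / module top
g0=cv2.cvtColor(a,cv2.COLOR_BGR2GRAY);g1=cv2.cvtColor(im2,cv2.COLOR_RGB2GRAY)
for n,(x0,y0,x1,y1) in {"cap":(383,184,409,213),"mod":(338,192,384,224),"sl_a":(321,171,338,190),"sl_b":(380,153,396,172)}.items():
    t=g0[y0:y1,x0:x1];r=cv2.matchTemplate(cv2.resize(g1[y0-4:y1+4,x0-4:x1+4],None,fx=8,fy=8,interpolation=cv2.INTER_CUBIC),cv2.resize(t,None,fx=8,fy=8,interpolation=cv2.INTER_CUBIC),cv2.TM_CCOEFF_NORMED)
    _,m,_,p=cv2.minMaxLoc(r);print(n,m,"shift px",(np.array(p)-32)/8)
```

```text
57.625 [0.4543 0.2388 0.2986] [3.1409 0.0022 0.2661] 0.08370630506883805 [-0.0155 -0.5249 -0.6529]
cap 0.9927355051040649 shift px [0.125 0.25 ]
mod 0.9874229431152344 shift px [0.125 0.   ]
sl_a 0.9994804263114929 shift px [0. 0.]
sl_b 0.9966246485710144 shift px [0. 0.]
```

View pics/t21.png

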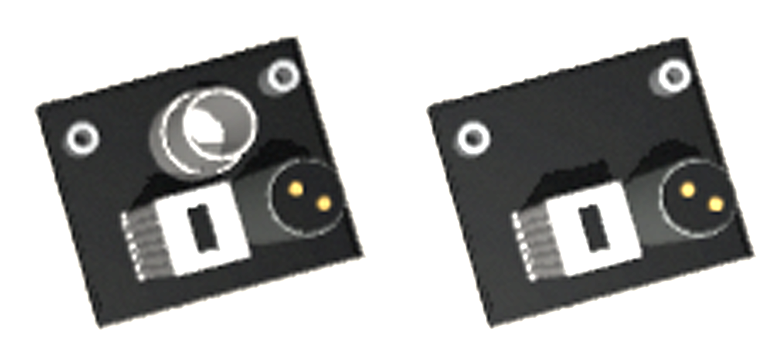

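View pics/sc21.png

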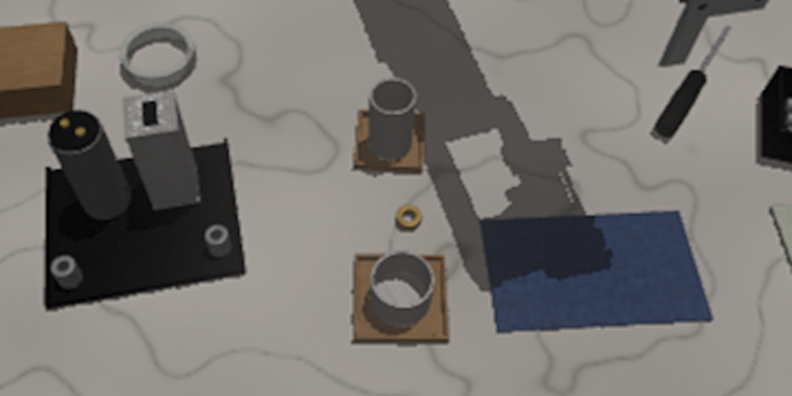

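View pics/t21b.png

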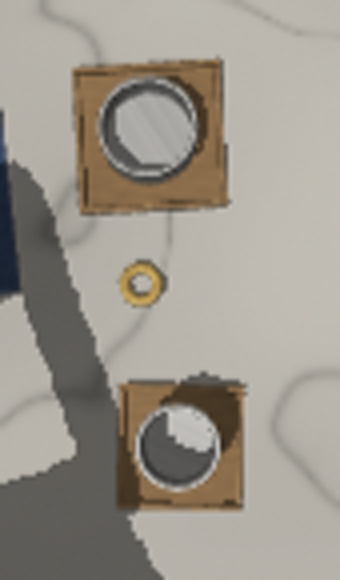

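Run:
```python
from h import *
np.set_printoptions(precision=4,suppress=True)
T=get_calibration("top");f=lambda P,z:ray(T,unz(P,215,130,4),z)
print("wide",f([[149.5,129]],.049),"tray",f([[73,70],[221,60],[229,204],[80,214]],.012).mean(0))
print("slim",f([[178,446.5]],.089),"tray",f([[118,383],[245,385],[243,508],[117,509]],.012).mean(0))
close_job()
```

```text
wide [[0.6495 0.0212 0.049 ]] tray [0.6506 0.0216 0.012 ]
slim [[0.4577 0.0028 0.089 ]] tray [0.4561 0.0021 0.012 ]
the job is handed in; nothing more can be done
```

I finished the job in the order you asked and handed it in at about 57.7 s. I moved the module and capacitor upright onto the mat. I then lifted the slim can out of the wide one, stood both cans in their trays, and put the capacitor and module back. Every piece was lowered slowly until the wrist force showed it had touched down, with at most about 6 N at contact.

Final checks:
- **Cans:** the wide can is about 1 mm from the centre of the larger tray, and the slim can about 2 mm from the centre of the smaller one.
- **Capacitor and module:** compared with the first top picture, the capacitor is off by about 0.3 px (under 1 mm) and the module by about 0.1 px. Both stand upright.
- **Sleeves:** neither has moved (0 px shift).
- **Robot:** the gripper is open and clear of everything.

No check failed. Position estimates from the different cameras disagreed by 2–3 mm at most, apart from the first top-view fix on the wide can, which was about 7 mm off. I re-measured both cans with the wrist camera before gripping them.

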